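# Bring a batch of sand cores to the inspection lamp

### The job

Pull the parts drawer all the way out to its stop and lay every sand core that is in it flat and side by side in the blue carrier tray, while the carrier still stands where it is. Then push the loaded carrier along the table, never lifting it, until it sits inside the yellow frame and square with it. Leave the drawer fully shut and the lamp head swung over the middle of the yellow frame, and do not disturb the tin or the brush.

Things in the scene. Friction and masses are not known exactly. Their poses are not given: they have to be found in the camera images.
- carrier: blue loose shallow tray, 240 mm (its x) by 170 mm (its y) by 20 mm high, 0.6 kg; walls and floor 6 mm thick, so the inside is 228 x 158 x 14 mm. Origin: centre of its underside, z up. Too wide to grip; it is pushed by its outer walls
- frame: yellow rectangle painted flat on the table, the target for the carrier: inside 290 mm (its x) by 220 mm (its y), lines 14 mm wide. Origin: its centre, on the table. The carrier's x is to lie along the frame's x, either way round
- cabinet_drawer0 (a joint): how far the drawer is pulled out, m: 0 shut, 0.166 at its stop; it starts slightly ajar. The drawer slides along the cabinet's -x axis
- cabinet: grey fixed cabinet with one orange-fronted drawer, 240 mm deep (x), 300 mm wide (y), 104 mm high. Origin: centre of its underside; its front looks to its own -x, roughly towards the robot. Drawer inside 252 mm wide, its floor 22 mm above the table, its side walls' top 82 mm and its front's top 92 mm above the table
- cabinet_drawer0_handle (a point): middle of the drawer's steel bar handle: level bar 120 mm long, 11 mm thick, along the cabinet's y, its axis 35 mm in front of the drawer front and about 66 mm above the table, on posts 51 mm either side of the middle. Moves with the drawer
- lamp_arm (a joint): angle of the lamp arm about its upright stiff hinge, rad, from -0.7 to 1.6; it grows as the arm swings clockwise seen from above. At 0 the arm points along the lamp base's -x. It stays where it is left
- lamp_hinge (a point): the lamp's hinge axis, at the top of the fixed post (244 mm above the table); the post stands on a round foot of 100 mm diameter beyond the frame
- lamp_head (a point): centre of the white round lamp head's underside (head 110 mm across, underside 205 mm above the table), 220 mm from the hinge axis
- lamp_knob (a point): middle of the gripping knob, a black upright round peg on top of the lamp head: 22 mm diameter, its axis through the head's centre, from 255 to 305 mm above the table; this point is 285 mm above the table
- core1: sand-coloured foundry core, a loose bar: square body 80 x 40 x 40 mm with a round stub (24 mm diameter, 12 mm long) at each end, 104 mm over all along its x, 0.2 kg. Origin: its centre. There are two or three cores; they start in the drawer side by side, lying along the drawer's depth, centres about 76 mm apart
- core2: second core, the same as core1; may be absent
- core3: third core, the same as core1; may be absent
- tin: metal tin with paper label, 84 mm diameter, 60 mm tall; not to be disturbed. Origin: centre of its underside
- brush: hand brush 200 mm long lying on the table; not to be disturbed. Origin: its underside at the middle, x along it

How it is judged:
By the outcome, as a careful person would: the job done as asked, in the order asked, and still so for the second after the job is handed in, with the robot touching nothing.
Of core1, core2, core3 only 2 to 3 are there at a start; the rules pass over those that are not, and their reading is None.
At some moment in a run one of carrier may be knocked a few centimetres aside while the robot is not near it.
Once in a run the grip may slacken for a moment while it holds something.
It also fails if it takes over 210 s, if anything falls off the work surface, if the arm or the gripper's body presses on something with over 40 N, if the wrist force passes 120 N, or if a joint passes its speed limit or range.

### The arm

A 7-joint arm with a two-finger parallel gripper is mounted at the origin on the work surface. World frame = base frame: x ahead of the robot, y to its left, z up, the work surface at z = 0. Lengths are in m, angles in rad, forces in N, time in s.
With the tool pointing down it reaches from about 0.425 to 0.925 m from the base axis. Payload 6.8 kg.
Tool frame: the origin (TCP) lies at the very end of the fingers, on their centre line; the grasp point (between the pads) lies 19 mm behind it; y points along the fingers, z is the direction in which the jaws open and shut, and the axes are right-handed (so a half turn about y gives the same grasp; the last joint's range is limited). The gripper opens to 85 mm and grips with 20 to 120 N. Pads are 22 mm wide; open, the fingers measure 114 mm over their backs; the gripper's body (76 mm by 85 mm) begins 54 mm behind the grasp point. The pads swing forward as they close: fully open they stand 13 mm farther back than shut.
Start: joints at [1.166, 0.477, 0.022, 1.555, -0.011, 1.109, -0.083], TCP at [0.197, -0.646, 0.195] pointing down, gripper open.
Joint ranges: [-2.96, 2.96], [-0.34, 2.1], [-1.41, 1.46], [0.24, 2.44], [-1.37, 4.51], [0.17, 1.92], [-2.96, 2.96]. Speed limits (rad/s): [2.39, 2.39, 3.14, 3.14, 3.14, 3.14, 3.14].

### API

Orientations are given as a rotation vector (axis times angle).
In Python, from bench import r gives the robot as it stands.
- The arm moves only by the tool drive_tool, never from a script. Its argument "series" is a list of rows, each a list of 7 numbers: the shift along the tool's x, y, z in mm, then the turn, a rotation vector about the tool's x, y, z in degrees, then the finger opening in mm, from 0 to 85.4. In form: [[tx, ty, tz, wx, wy, wz, grip], ...]. A call has 1 to 5 rows; each row is the pose to reach, as a shift and turn from the pose measured when the call began, along the tool's axes at that moment; what a row does not reach only later rows make up. A row lasts 1/10 s, in which the tool goes at most 50 mm and 8.59 degrees, less where a joint would pass 70% of its speed; a pose out of reach is approached as far as the arm can. A call with a gripper value outside its range is refused whole. The fingers move at their own pace and stop on an object; "squeeze" is the grip in N (left out, the last holds). Time passes only in rows, so rows that repeat a pose let the fingers close. It gives the time, the measured TCP pose, the force and the opening at its end, in the units of the state.
- r.get_obs(): the state, without advancing time (a new reading comes with each control period).
- r.grab_frame(name): name is "scene" or "top" or "wrist"; returns a dict with "frame" (400x640x3 uint8, blue, green, red), "intrinsics" (3x3 intrinsics, pixels), "rvec" (rotation vector, rad) and "tvec" (3), from world to camera coordinates, as OpenCV has them. Camera axes: x right, y down, z forward; pixel columns grow to the right and rows downward; lengths in m; the calibration is good to about 2 mm. A picture is of the moment at which its call begins. There is no depth.
- r.hand_in(): hands the job in, once; it reports no verdict.
The state is a dict: "clock": time; "joints": joint angles; "qvel": joint speeds; "tau": joint torques, N m; "tcp_pos": TCP position; "orientation": TCP orientation; "contact_force": force on the tool from outside, world axes, zero at the start; "moment": the same for the moment, N m; "grip_width": finger opening in m.
Only numpy, scipy, OpenCV 4.12 (cv2) and the standard library are available. Lean on these libraries where they do the work, as an engineer would, in place of code of your own. Each camera call takes 0.05 s, during which the arm holds its last target.

## Working session

There is one attempt and no reset: what is moved stays moved. The work goes in short steps, Python scripts to look and compute and a tool call to move; the robot and the scene stay as the last step left them, time stands still between calls to the robot, and variables do not carry over. Pictures are saved under pics/ and viewed, and the job is handed in when it is done.

Besides the shell and the picture viewer there is one more tool, called after "Emit:" by a JSON object that holds its "api" and its "payload", one argument or row to a line. drive_tool: Moves the arm, as the interface text tells. Its arguments: {"type":"object","properties":{"series":{"type":"array","items":{"type":"array","items":{"type":"number"}}},"squeeze":{"type":"number"}},"required":["series"]}

```bash
ls; mkdir -p pics
python3 - <<'E'
from bench import r
import cv2
o=r.get_obs(); print(o)
for n in ["scene","top","wrist"]:
    f=r.grab_frame(n); cv2.imwrite(f"pics/a_{n}.png",f["frame"]); print(n,f["intrinsics"].tolist(),f["rvec"],f["tvec"])
E
```

```text
pics
{'clock': 0.0, 'joints': array([ 1.16588178,  0.47776991,  0.02235156,  1.55646337, -0.0114942 ,
        1.10929615, -0.08310503]), 'qvel': array([ 5.97953333e-04, -8.16261626e-04,  7.38097918e-04,  1.32157655e-03,
       -6.99676275e-04, -4.04247165e-05,  1.13857657e-03]), 'tau': array([ 3.49924949e-05, -5.96446395e+01,  1.60808545e+00, -2.81197804e+01,
        1.24571190e-02,  9.37980367e-03, -1.18643561e-05]), 'tcp_pos': array([ 0.19719917, -0.64486038,  0.19394122]), 'orientation': array([-0.30871586,  2.06382179, -2.06014925]), 'contact_force': array([-0.04757072,  0.2089526 , -0.60072517]), 'moment': array([ 0.0182067 ,  0.07511975, -0.02675318]), 'grip_width': 0.08532560459521323}
scene [[485.68747968759425, 0.0, 317.16125115445703], [0.0, 485.68747968759425, 212.75444121494743], [0.0, 0.0, 1.0]] [ 2.09321314  1.45235572 -0.50903361] [-0.24537726 -0.32561181  2.03736509]
top [[409.6825255520623, 0.0, 319.55431851593625], [0.0, 409.6825255520623, 201.27327624324667], [0.0, 0.0, 1.0]] [ 2.15372472 -2.07506295  0.21113962] [0.0176902  0.64982149 1.0888339 ]
wrist [[291.5530839156472, 0.0, 319.5647461393594], [0.0, 291.5530839156472, 199.8501594885172], [0.0, 0.0, 1.0]] [-2.32200187  1.71789415  0.26324004] [-0.67383541 -0.04006203  0.37935852]
```

View pics/a_scene.png

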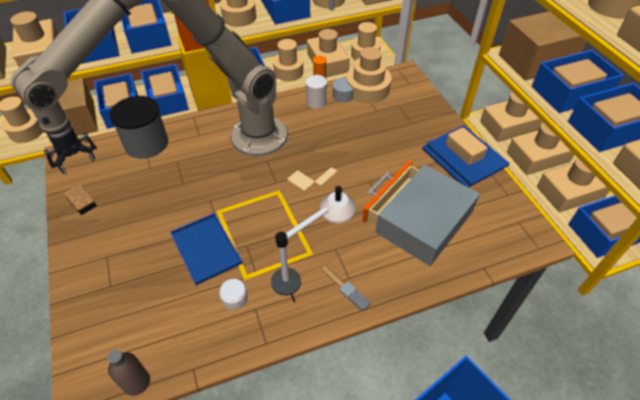

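View pics/a_top.png

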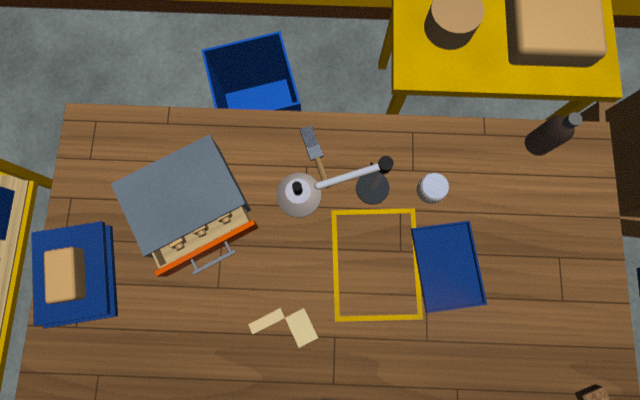

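View pics/a_wrist.png

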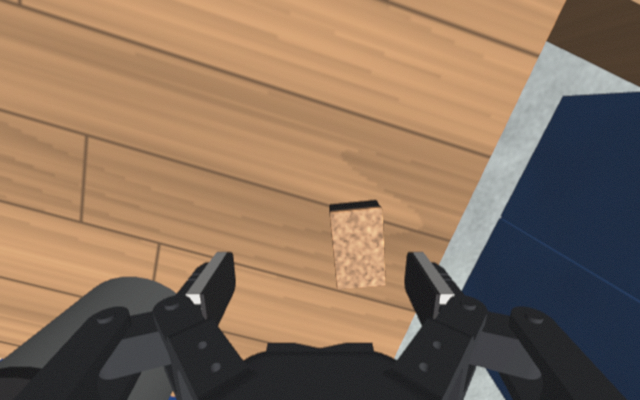

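```bash
cat > h.py <<'E'
import numpy as np, cv2
from scipy.spatial.transform import Rotation as R
def cam(f):
    return f["intrinsics"],R.from_rotvec(np.ravel(f["rvec"])).as_matrix(),np.ravel(f["tvec"])
def ray(f,uv):
    K,Rm,t=cam(f); uv=np.atleast_2d(uv).astype(float)
    d=np.c_[uv,np.ones(len(uv))]@np.linalg.inv(K).T@Rm
    return -Rm.T@t,d
def plane(f,uv,z):
    c,d=ray(f,uv); return c+d*((z-c[2])/d[:,2])[:,None]
def proj(f,P):
    P=np.atleast_2d(P).astype(float)
    return cv2.projectPoints(P,np.ravel(f["rvec"]),np.ravel(f["tvec"]),f["intrinsics"],None)[0][:,0]
def blobs(img,lo,hi,amin=60):
    hsv=cv2.cvtColor(img,cv2.COLOR_BGR2HSV); m=cv2.inRange(hsv,np.array(lo),np.array(hi))
    cs,_=cv2.findContours(m,cv2.RETR_EXTERNAL,cv2.CHAIN_APPROX_NONE)
    return m,sorted([c for c in cs if cv2.contourArea(c)>amin],key=cv2.contourArea,reverse=True)
def tooldown(yaw):
    # tool y down; tool z (jaw axis) at angle yaw from world x
    z=np.array([np.cos(yaw),np.sin(yaw),0]); y=np.array([0,0,-1.]); x=np.cross(y,z)
    return R.from_matrix(np.c_[x,y,z])
def rel(o,p,yaw=None,Rt=None):
    R0=R.from_rotvec(o["orientation"])
    s=R0.inv().apply(np.array(p)-o["tcp_pos"])*1000
    if Rt is None:
        Rt=R0 if yaw is None else min([tooldown(yaw),tooldown(yaw+np.pi)],key=lambda q:(R0.inv()*q).magnitude())
    w=np.degrees((R0.inv()*Rt).as_rotvec())
    return np.round(np.r_[s,w],1)
E
python3 - <<'E'
from bench import r
from h import *
o=r.get_obs(); Rm=R.from_rotvec(o["orientation"]).as_matrix(); print(Rm.round(3), "z yaw",np.degrees(np.arctan2(Rm[1,2],Rm[0,2])))
f=r.grab_frame("top"); im=f["frame"]
print("cam",ray(f,[0,0])[0])
m,c=blobs(im,(22,150,120),(32,255,255)); 
for k in c[:4]: print("yellow",cv2.contourArea(k),cv2.boundingRect(k))
for k in c:
    x,y,w,h=cv2.boundingRect(k)
    if 300<x<420 and y>190:
        q=cv2.boxPoints(cv2.minAreaRect(k)); P=plane(f,q,0); print("frame outer",P.round(4).tolist(),P.mean(0))
m,c=blobs(im,(100,120,40),(125,255,255))
for k in c[:5]:
    x,y,w,h=cv2.boundingRect(k)
    print("blue",cv2.contourArea(k),(x,y,w,h))
    if 400<x<430: 
        q=cv2.boxPoints(cv2.minAreaRect(k)); P=plane(f,q,.02); print("carrier",q.tolist(),P.round(4).tolist(),P.mean(0))
m,c=blobs(im,(3,180,120),(14,255,255))
for k in c[:3]:
    q=cv2.boxPoints(cv2.minAreaRect(k));P=plane(f,q,.092); print("orange",q.tolist(),P.round(4).tolist())
big=cv2.resize(im[100:300,100:300],None,fx=3,fy=3,interpolation=cv2.INTER_CUBIC); cv2.imwrite("pics/b1.png",big)
big=cv2.resize(im[120:330,260:500],None,fx=2.8,fy=2.8,interpolation=cv2.INTER_CUBIC); cv2.imwrite("pics/b2.png",big)
E
```

```text
[[-0.956 -0.     0.292]
 [-0.292  0.001 -0.956]
 [ 0.    -1.    -0.001]] z yaw -72.9942223463877
cam [0.418324   0.03526838 1.1966208 ]
yellow 11767.5 (393, 0, 229, 98)
yellow 1313.0 (331, 208, 92, 114)
yellow 719.0 (0, 180, 34, 184)
frame outer [[0.6367, 0.0085, 0.0], [0.656, -0.2512, 0.0], [0.335, -0.2591, 0.0], [0.3173, -0.013, 0.0]] [ 0.48624435 -0.12869716  0.        ]
blue 7653.5 (32, 222, 85, 106)
blue 5771.5 (201, 31, 100, 79)
blue 4894.0 (412, 221, 75, 91)
carrier [[411.3387451171875, 228.29669189453125], [470.83441162109375, 217.6724853515625], [486.21142578125, 303.78375244140625], [426.71575927734375, 314.407958984375]] [[0.5882, -0.2262, 0.02], [0.6258, -0.3995, 0.02], [0.3836, -0.4335, 0.02], [0.3488, -0.267, 0.02]] [ 0.48658498 -0.33155697  0.02      ]
blue 421.5 (0, 187, 14, 52)
orange [[153.53697204589844, 271.24603271484375], [252.33970642089844, 218.757080078125], [254.94215393066406, 223.65579223632812], [156.13941955566406, 276.1447448730469]] [[0.4372, 0.4755, 0.092], [0.5878, 0.2231, 0.092], [0.5746, 0.2151, 0.092], [0.4247, 0.4671, 0.092]]
```

View pics/b1.png

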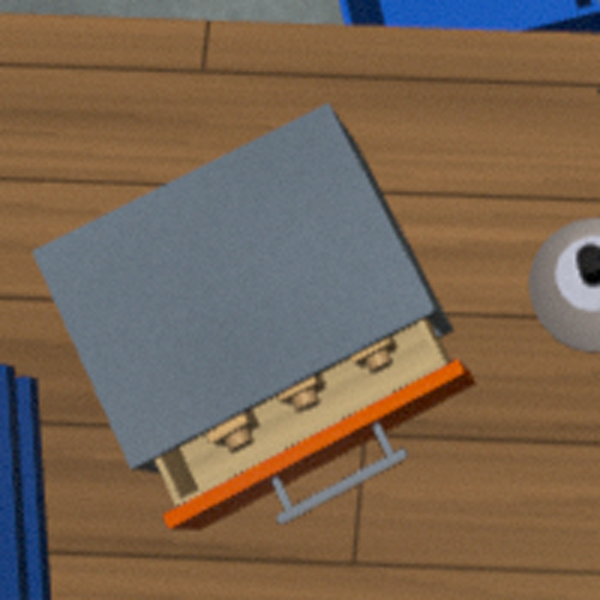

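View pics/b2.png

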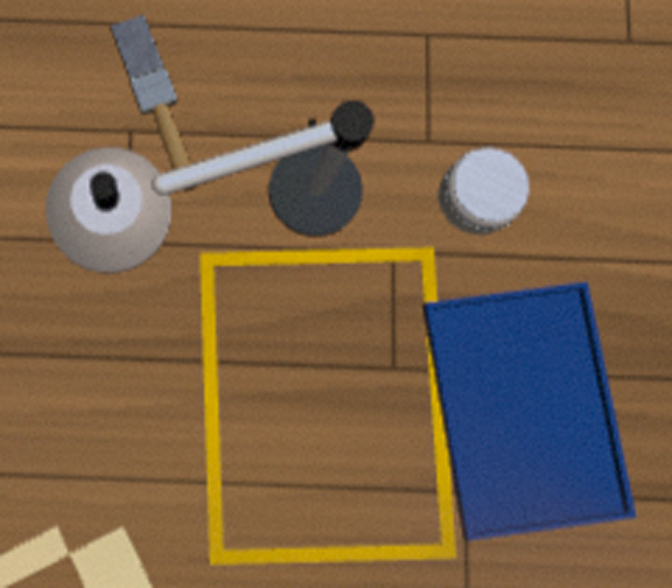

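```bash
cat >> h.py <<'E'
def quad(c):
    h=cv2.convexHull(c)
    for e in np.arange(2,20,.5):
        a=cv2.approxPolyDP(h,e,True)
        if len(a)==4: break
    # refine by line fits to hull-contour points
    a=a[:,0].astype(float); pts=c[:,0].astype(float); L=[]
    for i in range(4):
        p,q=a[i],a[(i+1)%4]; d=(q-p)/np.linalg.norm(q-p); n=np.array([-d[1],d[0]])
        s=(pts-p)@d; e=abs((pts-p)@n); l=np.linalg.norm(q-p)
        k=pts[(e<2.5)&(s>.1*l)&(s<.9*l)]
        vx,vy,x,y=cv2.fitLine(k.astype(np.float32),cv2.DIST_HUBER,0,.01,.01).ravel(); L.append(np.cross([x,y,1],[x+vx,y+vy,1]))
    C=[np.cross(L[i-1],L[i]) for i in range(4)]
    return np.array([c[:2]/c[2] for c in C])
def rect(P):
    # centre, long axis yaw (mod pi), sizes
    P=np.array(P)[:,:2]; e=[P[1]-P[0],P[2]-P[1],P[2]-P[3],P[3]-P[0]]
    a=e[0]+e[2]; b=e[1]+e[3]; l=a if np.linalg.norm(a)>np.linalg.norm(b) else b
    y=np.degrees(np.arctan2(l[1],l[0])); y=(y+90)%180-90
    return P.mean(0).round(4),round(y,2),np.round([np.linalg.norm(v) for v in e],4)
def carrier(f):
    m,c=blobs(f["frame"],(100,100,25),(130,255,255),300)
    out=[]
    for k in c:
        P=plane(f,cv2.minAreaRect(k)[0],.02)[0]
        if .3<P[0]<.8 and -.6<P[1]<.25: out.append(rect(plane(f,quad(k),.02)))
    return out
def frame(f):
    m,c=blobs(f["frame"],(20,120,90),(33,255,255),300)
    for k in c:
        P=plane(f,cv2.minAreaRect(k)[0],0)[0]
        if .3<P[0]<.8 and -.6<P[1]<.25: print("fr",rect(plane(f,quad(k),0)), plane(f,quad(k),0).round(3).tolist())
E
python3 - <<'E'
from bench import r
from h import *
f=r.grab_frame("top"); im=f["frame"]
print(carrier(f)); frame(f)
h=plane(f,[[194.3,272.7],[234.3,251.7]],.0715); print("handle",h.round(4),h.mean(0))
print("hinge",plane(f,[385.7,163.6],.26),"foot",plane(f,[372.9,188.2],.01))
c=(105/2.8+260,182/2.8+120)
print("knob~",plane(f,c,.28))
print("head", plane(f,[109/2.8+260,210/2.8+120],.205))
print("tin",plane(f,[484/2.8+260,193/2.8+120],.05))
print("brush",plane(f,[[130/2.8+260,20/2.8+120],[187/2.8+260,188/2.8+120]],.01))
s=r.grab_frame("scene"); print(carrier(s)); frame(s)
big=cv2.resize(s["frame"][140:320,160:480],None,fx=2.5,fy=2.5,interpolation=cv2.INTER_CUBIC); cv2.imwrite("pics/c1.png",big)
E
```

```text
[(array([ 0.4862, -0.3303]), np.float64(9.7), array([0.2346, 0.1676, 0.2345, 0.1678]))]
fr (array([ 0.4861, -0.1259]), np.float64(3.71), array([0.3181, 0.2474, 0.3173, 0.2441])) [[0.653, -0.237, 0.0], [0.336, -0.26, 0.0], [0.319, -0.013, 0.0], [0.636, 0.006, 0.0]]
handle [[0.4378 0.3731 0.0715]
 [0.4982 0.2695 0.0715]] [0.46800003 0.32128557 0.0715    ]
hinge [[ 0.70636114 -0.11311457  0.26      ]] foot [[ 0.7056324  -0.11500844  0.01      ]]
knob~ [[0.64133065 0.09274171 0.28      ]]
head [[0.63424523 0.09269012 0.205     ]]
tin [[ 0.70024858 -0.28228512  0.05      ]]
brush [[0.89053379 0.09101593 0.01      ]
 [0.70372706 0.0222441  0.01      ]]
[(array([ 0.4943, -0.3316]), np.float64(9.75), array([0.2394, 0.1621, 0.239 , 0.1599]))]Traceback (most recent call last):
  File "<stdin>", line 12, in <module>
  File "h.py", line 60, in frame
    if .3<P[0]<.8 and -.6<P[1]<.25: print("fr",rect(plane(f,quad(k),0)), plane(f,quad(k),0).round(3).tolist())
                                                            ~~~~^^^
  File "h.py", line 40, in quad
    vx,vy,x,y=cv2.fitLine(k.astype(np.float32),cv2.DIST_HUBER,0,.01,.01).ravel(); L.append(np.cross([x,y,1],[x+vx,y+vy,1]))
              ~~~~~~~~~~~^^^^^^^^^^^^^^^^^^^^^^^^^^^^^^^^^^^^^^^^^^^^^^^
cv2.error: OpenCV(4.12.0) /io/opencv/modules/imgproc/src/linefit.cpp:50: error: (-215:Assertion failed) count > 0 in function 'fitLine2D_wods'
```

```bash
cat > go.py <<'E'
import sys
from bench import r
from h import *
# go.py x y z yawdeg|n  : tool-frame shift to that pose (exact yaw sign)
o=r.get_obs()
print("t",round(o["clock"],2),"tcp",o["tcp_pos"].round(4),"F",o["contact_force"].round(1),"w",round(o["grip_width"]*1000,1),"j",o["joints"].round(2))
Rm=R.from_rotvec(o["orientation"]).as_matrix(); print("yaw",np.degrees(np.arctan2(Rm[1,2],Rm[0,2])).round(1),"tilt",np.degrees(np.arccos(-Rm[2,1])).round(2))
a=sys.argv[1:]
while len(a)>=4:
    p=[float(v) for v in a[:3]]
    print(a[:4],rel(o,p,Rt=None if a[3]=='n' else tooldown(np.radians(float(a[3])))).tolist()); a=a[4:]
E
python3 go.py .38 -.42 .25 -40  .44 -.2 .25 -15 .46 .05 .25 8 .44 .31 .2 30.4
```

```text
t 0.3 tcp [ 0.1974 -0.6453  0.1946] F [-0.3 -0.7 -0. ] w 85.6 j [ 1.17  0.48  0.02  1.56 -0.01  1.11 -0.08]
yaw -73.0 tilt 0.03
['.38', '-.42', '.25', '-40'] [-240.5, -55.3, -162.1, 0.0, -33.0, -0.0]
['.44', '-.2', '.25', '-15'] [-362.3, -55.2, -354.9, 0.0, -58.0, -0.0]
['.46', '.05', '.25', '8'] [-454.5, -55.1, -588.1, 0.0, -81.0, -0.0]
['.44', '.31', '.2', '30.4'] [-511.4, -4.9, -842.6, 0.0, -103.4, -0.0]
```

Emit:
{"api": "drive_tool", "payload": {
  "series": [
    [-40,-20,-27,0,-7,0,30],
    [-80,-40,-54,0,-14,0,30],
    [-120,-55,-81,0,-21,0,30],
    [-160,-55,-108,0,-27,0,30],
    [-200,-55,-135,0,-33,0,30]
  ]
}}

```text
clock: 0.8
tcp_pos: [0.3495, -0.4575, 0.2507]
orientation: [-0.796, 1.698, -1.701]
contact_force: [0.7, -0.1, 0.3]
grip_width: 0.0301
```

```bash
python3 go.py .44 -.2 .25 -15 .46 .05 .25 8 .44 .31 .2 30.4
```

```text
t 0.8 tcp [ 0.3495 -0.4575  0.2507] F [ 0.7 -0.1  0.3] w 30.1 j [ 0.96  0.27 -0.18  1.72  0.05  1.15  0.07]
yaw -39.8 tilt 0.08
['.44', '-.2', '.25', '-15'] [-255.8, 0.5, -95.2, -0.1, -24.8, 0.0]
['.46', '.05', '.25', '8'] [-460.7, 0.3, -239.7, -0.1, -47.8, 0.0]
['.44', '.31', '.2', '30.4'] [-647.8, 50.0, -421.5, -0.1, -70.2, 0.1]
```

Emit:
{"api": "drive_tool", "payload": {
  "series": [
    [-46,0,-17,0,-6,0,30],
    [-92,0,-34,0,-12,0,30],
    [-138,0,-51,0,-18,0,30],
    [-184,0,-70,0,-25,0,30],
    [-225,0,-92,0,-28,0,30]
  ]
}}

```text
clock: 1.3
tcp_pos: [0.4235, -0.2234, 0.2508]
orientation: [-1.107, 1.353, -1.357]
contact_force: [0.9, -0.5, 0.6]
grip_width: 0.0298
```

```bash
python3 go.py .46 .05 .25 8 .44 .31 .2 30.4
```

```text
t 1.3 tcp [ 0.4235 -0.2234  0.2508] F [ 0.9 -0.5  0.6] w 29.8 j [ 0.73  0.12 -0.41  1.92  0.05  1.11  0.1 ]
yaw -11.5 tilt 0.13
['.46', '.05', '.25', '8'] [-275.2, 0.5, -18.7, -0.1, -19.5, 0.1]
['.44', '.31', '.2', '30.4'] [-526.1, 50.1, -90.1, -0.1, -41.9, 0.1]
```

Emit:
{"api": "drive_tool", "payload": {
  "series": [
    [-49,0,-3,0,-4,0,30],
    [-98,0,-6,0,-8,0,30],
    [-147,0,-9,0,-12,0,30],
    [-196,0,-12,0,-16,0,30],
    [-245,0,-15,0,-20,0,30]
  ]
}}

```text
clock: 1.8
tcp_pos: [0.4575, 0.0215, 0.2509]
orientation: [-1.276, 1.094, -1.1]
contact_force: [1.0, -0.3, -0.4]
grip_width: 0.03
```

```bash
python3 go.py .44 .31 .2 30.4
```

```text
t 1.8 tcp [0.4575 0.0215 0.2509] F [ 1.  -0.3 -0.4] w 30.0 j [ 0.44  0.11 -0.66  1.95  0.08  1.11 -0.1 ]
yaw 8.7 tilt 0.2
['.44', '.31', '.2', '30.4'] [-288.0, 50.3, 26.0, -0.1, -21.7, 0.2]
```

Emit:
{"api": "drive_tool", "payload": {
  "series": [
    [-49,0,4,0,-4,0,30],
    [-98,0,8,0,-9,0,30],
    [-147,0,12,0,-13,0,30],
    [-196,0,18,0,-18,0,30],
    [-245,0,22,0,-22,0,30]
  ]
}}

```text
clock: 2.3
tcp_pos: [0.4424, 0.2686, 0.2506]
orientation: [-1.416, 0.801, -0.808]
contact_force: [2.2, -0.4, 0.0]
grip_width: 0.0302
```

```bash
python3 - <<'E'
from bench import r
from h import *
for n in ["top","wrist","scene"]:
    f=r.grab_frame(n); cv2.imwrite(f"pics/d_{n}.png",f["frame"])
E
python3 go.py .468 .3213 .15 30.4
```

```text
t 2.45 tcp [0.4409 0.2708 0.2505] F [-0.6 -0.7  0.7] w 30.0 j [ 0.06  0.27 -0.86  1.82  0.22  1.16 -0.33]
yaw 31.1 tilt 0.13
['.468', '.3213', '.15', '30.4'] [-29.4, 100.6, 49.0, -0.1, 0.7, 0.1]
```

View pics/d_wrist.png

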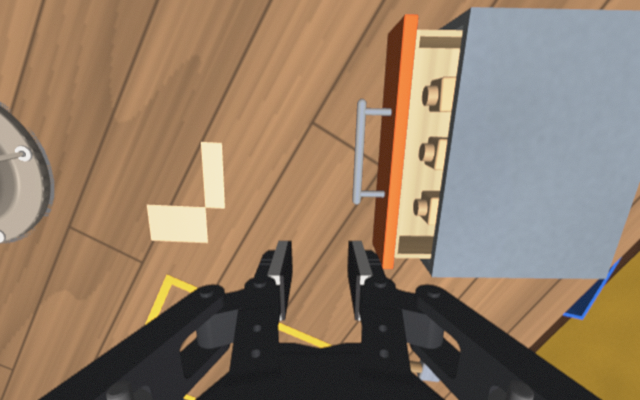

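View pics/d_scene.png

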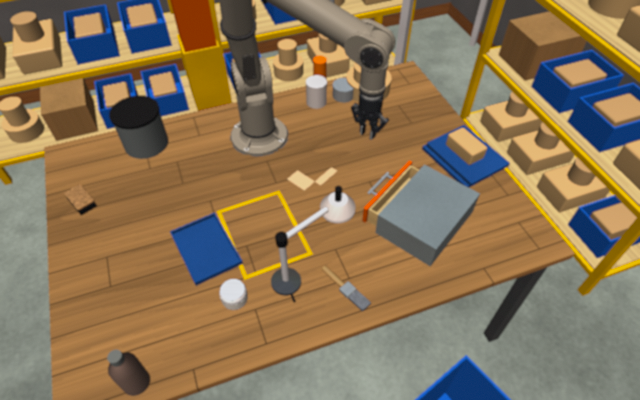

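Run:
```python
from bench import r
from h import *
f=r.grab_frame("wrist")
h=plane(f,[[361,102],[357,203]],.0715); print(h.round(4),h.mean(0)); d=h[0]-h[1]; print(np.degrees(np.arctan2(d[1],d[0]))-90)
o=plane(f,[[411.5,16],[388,268]],.092); d=o[0]-o[1]; print(o.round(4),np.degrees(np.arctan2(d[1],d[0]))-90)
```

```text
[[0.4378 0.3673 0.0715]
 [0.5016 0.2615 0.0715]] [0.46973219 0.3144108  0.0715    ]
31.067538099842892
[[0.4339 0.4609 0.092 ]
 [0.5796 0.2118 0.092 ]] 30.308330623101185
```

```bash
python3 go.py .469 .318 .13 30.5
```

```text
t 2.5 tcp [0.4418 0.2681 0.2502] F [-0.3 -0.1 -0.6] w 30.1 j [ 0.06  0.26 -0.86  1.82  0.22  1.16 -0.33]
yaw 30.8 tilt 0.16
['.469', '.318', '.13', '30.5'] [-29.2, 120.2, 48.8, -0.1, 0.3, 0.1]
```

Emit:
{"api": "drive_tool", "payload": {
  "series": [
    [-10,20,16,0,0,0,30],
    [-20,50,32,0,0,0,30],
    [-29,80,49,0,0,0,30],
    [-29,110,49,0,0,0,30],
    [-29,120,49,0,0,0,30]
  ]
}}

```text
clock: 3.0
tcp_pos: [0.4687, 0.3145, 0.127]
orientation: [-1.422, 0.806, -0.808]
contact_force: [-0.4, -0.5, 0.6]
grip_width: 0.03
```

```bash
python3 - <<'E'
from bench import r
from h import *
f=r.grab_frame("wrist"); cv2.imwrite("pics/e_w.png",f["frame"])
E
python3 go.py .469 .318 .047 30.5
```

```text
t 3.05 tcp [0.4685 0.3145 0.127 ] F [-0.3 -0.6 -0.5] w 29.7 j [-0.1   0.49 -0.78  1.85  0.41  0.98 -0.53]
yaw 30.7 tilt 0.35
['.469', '.318', '.047', '30.5'] [-3.1, 80.0, 2.6, 0.3, 0.2, 0.2]
```

View pics/e_w.png

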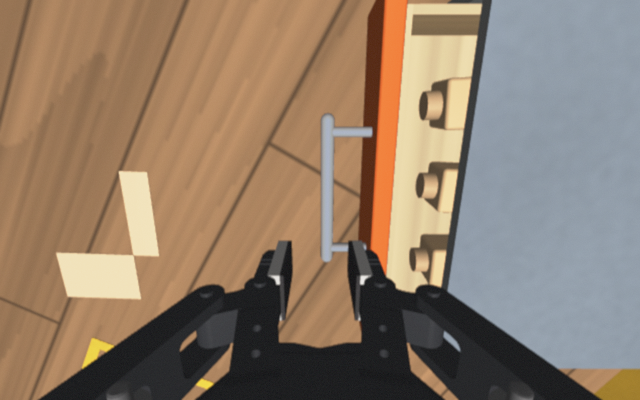

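Run:
```python
from bench import r
from h import *
f=r.grab_frame("wrist")
h=plane(f,[[327,115],[327,261]],.0715); print(h.round(4),h.mean(0))
print(proj(f,[r.get_obs()["tcp_pos"]]))
```

```text
[[0.4354 0.3784 0.0715]
 [0.5006 0.2702 0.0715]] [0.4680019  0.32432171 0.0715    ]
[[323.08743459 230.21536594]]
```

Emit:
{"api": "drive_tool", "payload": {
  "series": [
    [-5,30,2,0,0,0,30],
    [-5,60,2,0,0,0,30],
    [-5,80,2,0,0,0,30],
    [-5,80,2,0,0,0,0],
    [-5,80,2,0,0,0,0]
  ],
  "squeeze": 60
}}

```text
clock: 3.6
tcp_pos: [0.4694, 0.3204, 0.0506]
orientation: [-1.418, 0.805, -0.81]
contact_force: [0.5, 0.6, 1.6]
grip_width: 0.0015
```

```bash
python3 - <<'E'
from bench import r
from h import *
f=r.grab_frame("wrist"); cv2.imwrite("pics/f_w.png",f["frame"])
E
python3 go.py .35 .25 .047 n
```

```text
t 3.65 tcp [0.4696 0.3209 0.0511] F [0.7 0.3 0.4] w 0.1 j [-0.16  0.59 -0.72  1.89  0.51  0.85 -0.62]
yaw 30.6 tilt 0.22
['.35', '.25', '.047', 'n'] [0.0, 4.0, -139.1, 0.0, 0.0, 0.0]
```

View pics/f_w.png

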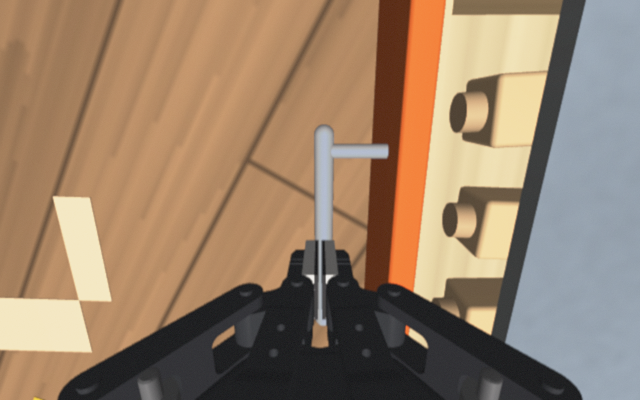

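Run:
```python
from bench import r
from h import *
f=r.grab_frame("wrist")
o=r.get_obs(); t=o["tcp_pos"]; A=R.from_rotvec(o["orientation"])
print("cam",A.inv().apply(ray(f,[0,0])[0]-t))
print(proj(f,[t,t+[0,0,.019],t+[0,0,.05]]))
big=cv2.resize(f["frame"][200:380,220:420],None,fx=3,fy=3,interpolation=cv2.INTER_CUBIC); cv2.imwrite("pics/g_w.png",big)
s=r.grab_frame("scene"); big=cv2.resize(s["frame"][100:260,320:500],None,fx=3.5,fy=3.5,interpolation=cv2.INTER_CUBIC); cv2.imwrite("pics/g_s.png",big)
h=plane(f,[[324,128]],.0715); print(h)
```

```text
cam [-0.0762079  -0.17890607 -0.00134133]
[[321.83088548 229.57602948]
 [322.07716225 242.1313291 ]
 [322.61046195 269.31918576]]
[[0.43633159 0.37902218 0.0715    ]]
```

View pics/g_w.png

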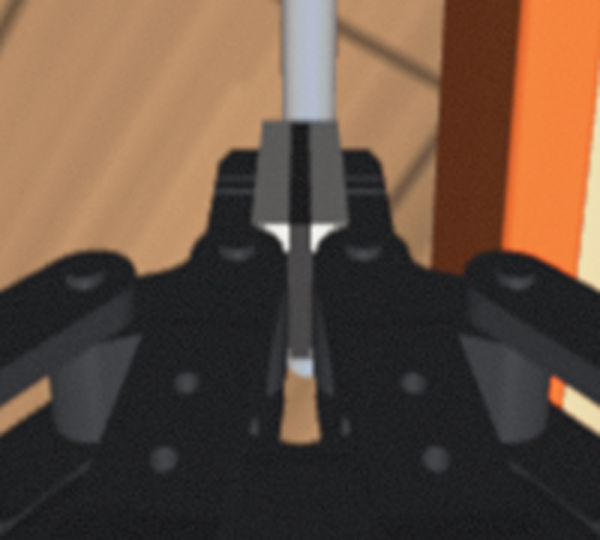

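View pics/g_s.png

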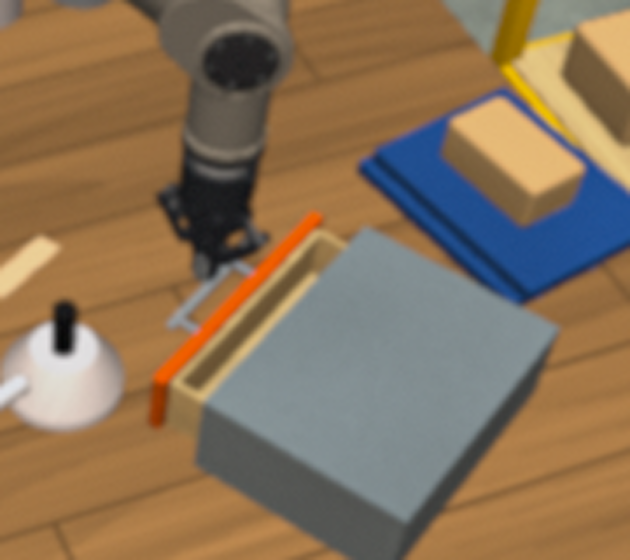

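Run:
```python
from bench import r
from h import *
f=r.grab_frame("wrist")
o=r.get_obs(); t=o["tcp_pos"]; A=R.from_rotvec(o["orientation"])
for h in (0,.01,.02,.03): print(h,proj(f,t+A.apply([[-.011,-h,-.008],[-.011,-h,.008],[.011,-h,-.008]])).round(0).tolist())
```

```text
0 [[309.0, 214.0], [334.0, 214.0], [309.0, 245.0]]
0.01 [[309.0, 219.0], [334.0, 219.0], [309.0, 251.0]]
0.02 [[308.0, 226.0], [335.0, 226.0], [308.0, 259.0]]
0.03 [[307.0, 232.0], [336.0, 232.0], [308.0, 268.0]]
```

Emit:
{"api": "drive_tool", "payload": {
  "series": [
    [0,0,0,0,0,0,30],
    [0,0,0,0,0,0,30],
    [0,10,0,0,0,0,30],
    [0,18,0,0,0,0,30],
    [0,18,0,0,0,0,30]
  ]
}}

```text
clock: 4.3
tcp_pos: [0.4684, 0.3199, 0.0308]
orientation: [-1.42, 0.805, -0.809]
contact_force: [-0.7, -0.2, -0.4]
grip_width: 0.03
```

Emit:
{"api": "drive_tool", "payload": {
  "series": [
    [0,1,0,0,0,0,0],
    [0,1,0,0,0,0,0],
    [0,1,0,0,0,0,0],
    [0,1,0,0,0,0,0],
    [0,1,0,0,0,0,0]
  ]
}}

```text
clock: 4.8
tcp_pos: [0.4682, 0.32, 0.0298]
orientation: [-1.42, 0.805, -0.809]
contact_force: [0.8, 0.9, -3.2]
grip_width: 0.0074
```

Run:
```python
from bench import r
from h import *
f=r.grab_frame("wrist")
print(proj(f,[[.5006,.2702,.0715]]))
big=cv2.resize(f["frame"][200:380,220:420],None,fx=3,fy=3,interpolation=cv2.INTER_CUBIC); cv2.imwrite("pics/h_w.png",big)
```

```text
[[325.92044789 351.08824241]]
```

View pics/h_w.png

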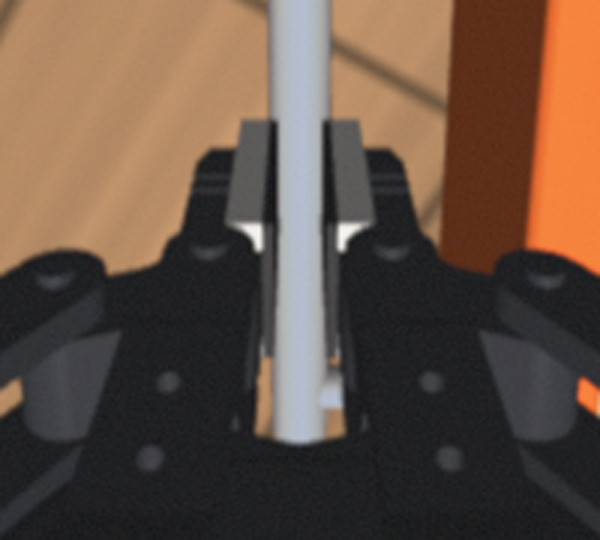

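Run:
```python
from bench import r
from h import *
fw=r.grab_frame("wrist"); ft=r.grab_frame("top"); fs=r.grab_frame("scene")
cv2.imwrite("pics/i_w.png",fw["frame"])
for n,f,b in (("t",ft,(180,240,70,45)),("s",fs,(350,160,80,50))):
    x,y,w,h=b; cv2.imwrite(f"pics/i_{n}.png",cv2.resize(f["frame"][y:y+h,x:x+w],None,fx=9,fy=9,interpolation=cv2.INTER_CUBIC))
```

```text
(no output)
```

View pics/i_w.png

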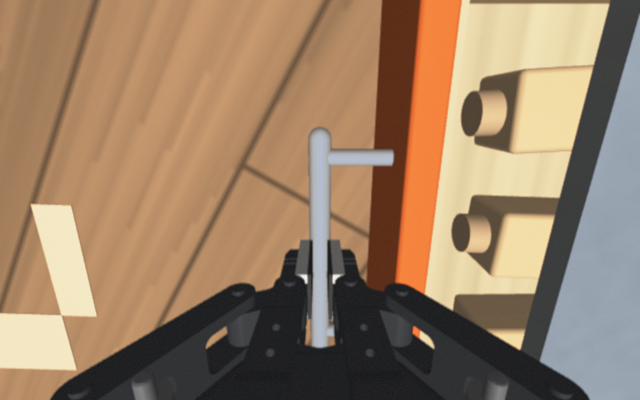

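View pics/i_s.png

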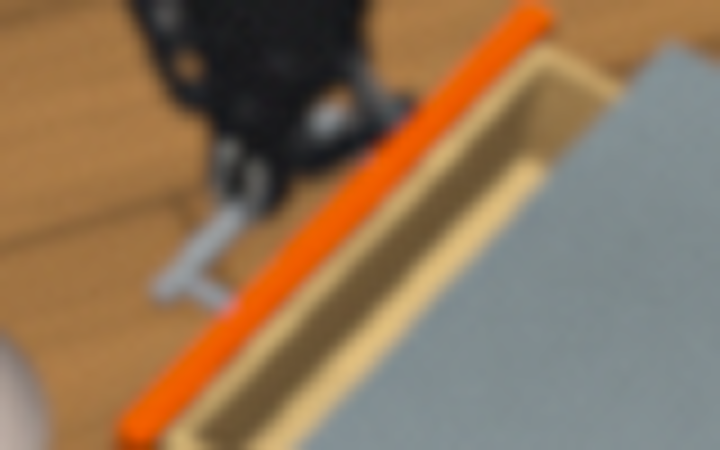

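Run:
```python
from bench import r
from h import *
fw=r.grab_frame("wrist")
for z in (.03,.04,.05,.06,.0715):
    h=plane(fw,[[319,128],[330,158],[330,329],[319,347]],z); print(z,np.linalg.norm(h[1]-h[2]),h.round(4).tolist())
```

```text
0.03 0.12786074473415746 [[0.4332, 0.3756, 0.03], [0.4481, 0.3637, 0.03], [0.5145, 0.2544, 0.03], [0.516, 0.2358, 0.03]]
0.04 0.12069455234596327 [[0.4329, 0.3762, 0.04], [0.447, 0.3649, 0.04], [0.5097, 0.2617, 0.04], [0.5111, 0.2442, 0.04]]
0.05 0.11352835995776908 [[0.4326, 0.3768, 0.05], [0.4459, 0.3661, 0.05], [0.5048, 0.2691, 0.05], [0.5061, 0.2526, 0.05]]
0.06 0.10636216756957494 [[0.4324, 0.3773, 0.06], [0.4448, 0.3674, 0.06], [0.5, 0.2765, 0.06], [0.5012, 0.261, 0.06]]
0.0715 0.09812104632315166 [[0.432, 0.378, 0.0715], [0.4435, 0.3688, 0.0715], [0.4944, 0.2849, 0.0715], [0.4956, 0.2707, 0.0715]]
```

```bash
python3 go.py .4682 .32 .02 n
```

```text
t 5.05 tcp [0.4682 0.32   0.0298] F [-0.5  1.4 -5. ] w 7.3 j [-0.18  0.62 -0.7   1.91  0.54  0.82 -0.64]
yaw 30.7 tilt 0.27
['.4682', '.32', '.02', 'n'] [-0.0, 9.8, 0.0, 0.0, 0.0, 0.0]
```

Emit:
{"api": "drive_tool", "payload": {
  "series": [
    [0,0,0,0,0,0,25],
    [0,0,0,0,0,0,25],
    [0,6,0,0,0,0,25],
    [0,10,0,0,0,0,25],
    [0,10,0,0,0,0,25]
  ]
}}

```text
clock: 5.55
tcp_pos: [0.4678, 0.3194, 0.019]
orientation: [-1.422, 0.806, -0.809]
contact_force: [-0.4, -0.1, 0.1]
grip_width: 0.0249
```

Emit:
{"api": "drive_tool", "payload": {
  "series": [
    [0,0,0,0,0,0,0],
    [0,0,0,0,0,0,0],
    [0,0,0,0,0,0,0],
    [0,0,0,0,0,0,0],
    [0,0,0,0,0,0,0]
  ]
}}

```text
clock: 6.05
tcp_pos: [0.4679, 0.3195, 0.0191]
orientation: [-1.421, 0.806, -0.809]
contact_force: [0.2, 0.0, -1.1]
grip_width: 0.0088
```

Emit:
{"api": "drive_tool", "payload": {
  "series": [
    [0,0,-10,0,0,0,0],
    [0,0,-22,0,0,0,0],
    [0,0,-36,0,0,0,0],
    [0,0,-50,0,0,0,0],
    [0,0,-60,0,0,0,0]
  ]
}}

```text
clock: 6.55
tcp_pos: [0.4143, 0.2878, 0.0191]
orientation: [-1.423, 0.806, -0.808]
contact_force: [1.4, 0.6, -4.5]
grip_width: 0.0089
```

```bash
python3 go.py
python3 - <<'E'
from bench import r
from h import *
f=r.grab_frame("top"); cv2.imwrite("pics/j_t.png",cv2.resize(f["frame"][100:300,80:340],None,fx=3,fy=3))
m,c=blobs(f["frame"],(3,180,120),(14,255,255))
for k in c[:3]:
    q=cv2.boxPoints(cv2.minAreaRect(k));P=plane(f,q,.092); print("orange",P.round(4).tolist())
E
```

```text
t 6.55 tcp [0.4143 0.2878 0.0191] F [ 1.4  0.6 -4.5] w 8.9 j [-0.17  0.56 -0.71  2.05  0.55  0.73 -0.69]
yaw 30.7 tilt 0.39
orange [[0.4601, 0.3074, 0.092], [0.5301, 0.1899, 0.092], [0.5176, 0.1822, 0.092], [0.4478, 0.2995, 0.092]]
```

View pics/j_t.png

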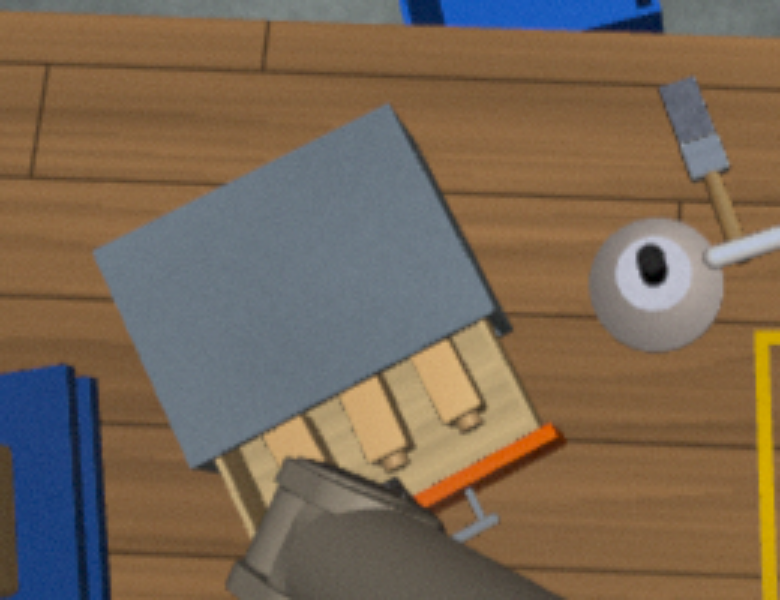

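Emit:
{"api": "drive_tool", "payload": {
  "series": [
    [0,0,-12,0,0,0,0],
    [0,0,-24,0,0,0,0],
    [0,0,-36,0,0,0,0],
    [0,0,-46,0,0,0,0],
    [0,0,-54,0,0,0,0]
  ]
}}

```text
clock: 7.1
tcp_pos: [0.3685, 0.2607, 0.0194]
orientation: [-1.419, 0.804, -0.807]
contact_force: [26.4, 15.6, -48.6]
grip_width: 0.0085
```

Emit:
{"api": "drive_tool", "payload": {
  "series": [
    [0,0,-5,0,0,0,0],
    [0,0,-10,0,0,0,0],
    [0,0,-16,0,0,0,0],
    [0,0,-16,0,0,0,0]
  ]
}}

```text
clock: 7.5
tcp_pos: [0.3689, 0.262, 0.0226]
orientation: [-1.389, 0.797, -0.812]
contact_force: [40.4, 19.0, -38.8]
grip_width: 0.0085
```

```bash
python3 go.py
python3 - <<'E'
from bench import r
from h import *
f=r.grab_frame("top"); cv2.imwrite("pics/k_t.png",cv2.resize(f["frame"][100:300,80:340],None,fx=3,fy=3))
E
```

```text
t 7.5 tcp [0.3689 0.262  0.0226] F [ 40.4  19.  -38.8] w 8.5 j [-0.14  0.47 -0.73  2.19  0.54  0.63 -0.73]
yaw 30.6 tilt 1.58
```

View pics/k_t.png

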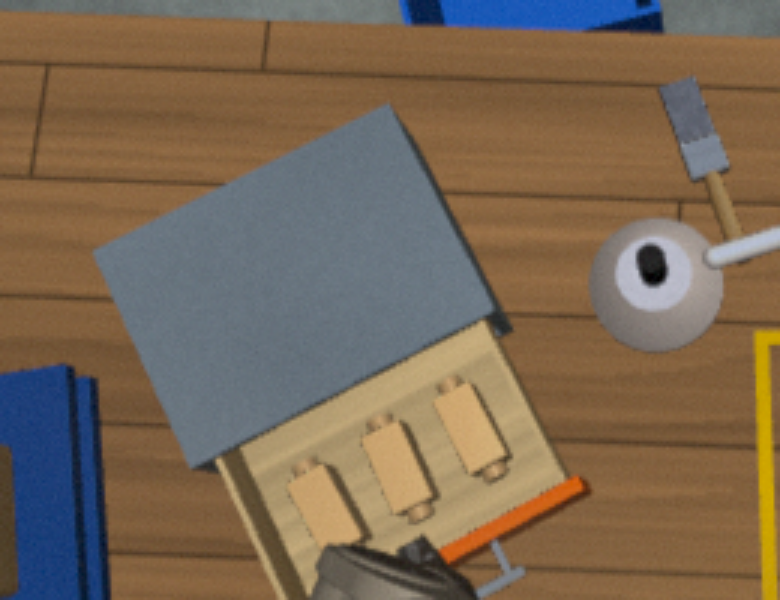

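Emit:
{"api": "drive_tool", "payload": {
  "series": [
    [0,0,1,0,0,0,0],
    [0,0,2,0,0,0,26],
    [0,0,2,0,0,0,26],
    [0,-15,2,0,0,0,26],
    [0,-50,2,0,0,0,26]
  ]
}}

```text
clock: 8.05
tcp_pos: [0.3672, 0.2605, 0.0716]
orientation: [-1.395, 0.799, -0.81]
contact_force: [0.3, 0.1, 0.9]
grip_width: 0.0261
```

```bash
python3 go.py .3689 .262 .2 30.5 .38 .26 .22 120.4
```

```text
t 8.05 tcp [0.3672 0.2605 0.0716] F [0.3 0.1 0.9] w 26.1 j [-0.06  0.39 -0.81  2.16  0.43  0.73 -0.62]
yaw 30.6 tilt 1.24
['.3689', '.262', '.2', '30.5'] [-1.0, -128.3, 4.9, -1.2, 0.1, -0.2]
['.38', '.26', '.22', '120.4'] [6.3, -148.2, 13.9, -1.1, -89.8, 0.8]
```

Emit:
{"api": "drive_tool", "payload": {
  "series": [
    [0,-40,4,0,0,0,26],
    [0,-80,8,0,-5,0,40],
    [0,-110,8,0,-13,0,60],
    [0,-130,8,0,-21,0,70],
    [0,-145,8,-1,-29,0,70]
  ]
}}

```text
clock: 8.55
tcp_pos: [0.371, 0.2621, 0.2184]
orientation: [-1.53, 0.406, -0.415]
contact_force: [-0.2, 0.2, -0.4]
grip_width: 0.07
```

```bash
python3 - <<'E'
from bench import r
from h import *
f=r.grab_frame("wrist"); cv2.imwrite("pics/l_w.png",f["frame"])
f=r.grab_frame("top"); cv2.imwrite("pics/l_t.png",cv2.resize(f["frame"][150:320,80:340],None,fx=3,fy=3))
E
python3 go.py .38 .26 .22 120.4
```

```text
t 8.65 tcp [0.3723 0.2633 0.2186] F [-0.1 -0.1  0.5] w 70.2 j [ 0.19  0.21 -1.04  1.98  0.21  1.06  0.1 ]
yaw 59.7 tilt 0.44
['.38', '.26', '.22', '120.4'] [8.3, -1.4, 1.1, -0.2, -60.7, 0.4]
```

View pics/l_w.png

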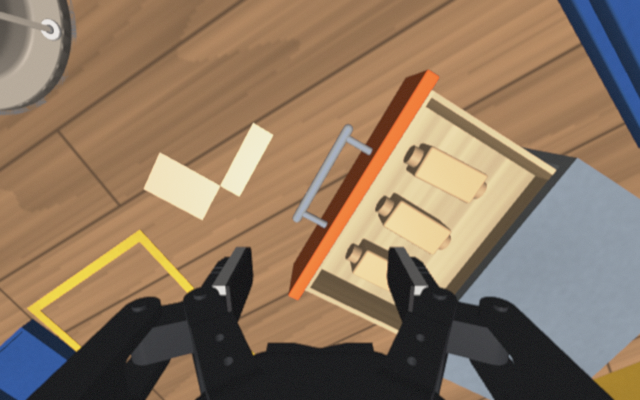

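View pics/l_t.png

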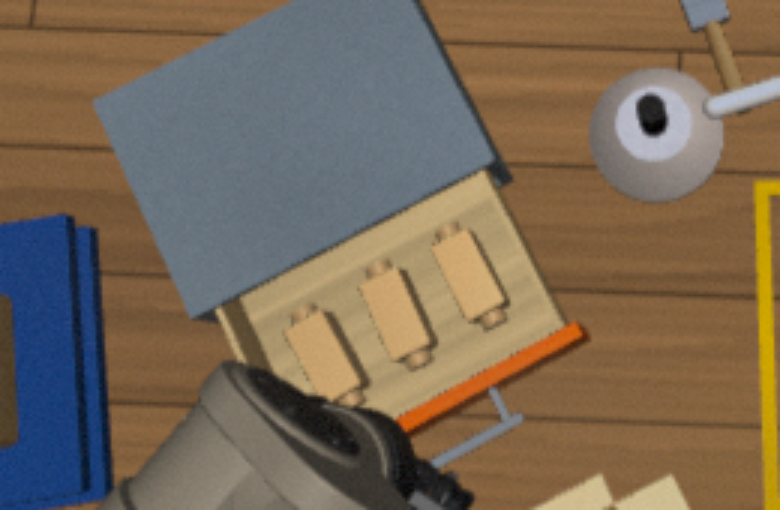

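Run:
```python
from bench import r
from h import *
f=r.grab_frame("top")
P=plane(f,np.array([[325,357],[397,314],[470,273]])/3+[80,150],.062); print(P.round(4))
w=r.grab_frame("wrist")
print(proj(w,P).round(1).tolist())
o=plane(f,np.array([[582,328],[401,430]])/3+[80,150],.092); d=o[1]-o[0]; print(np.degrees(np.arctan2(d[1],d[0]))-90)
o=plane(f,np.array([[95,100],[192,318],[495,165]])/3+[80,150],.104); d=o[1]-o[2]; print(o.round(3),np.degrees(np.arctan2(d[1],d[0]))-90); d=o[0]-o[1];print(np.degrees(np.arctan2(d[1],d[0])))
```

```text
[[0.4473 0.3932 0.062 ]
 [0.4885 0.3312 0.062 ]
 [0.5286 0.2672 0.062 ]]
[[448.4, 176.3], [415.2, 229.2], [383.6, 276.5]]
31.640280743661776
[[0.67  0.613 0.104]
 [0.476 0.501 0.104]
 [0.623 0.244 0.104]] 29.806096445275458
30.18166479768395
```

Run:
```python
from bench import r
from h import *
f=r.grab_frame("scene"); o=r.get_obs(); t=o["tcp_pos"]; A=R.from_rotvec(o["orientation"])
im=f["frame"].copy()
P=t+A.apply([[0,-h,s] for h in (0,.02,.04,.06) for s in (-.043,0,.043)])
x,y,w,h=300,80,110,80
big=cv2.resize(im[y:y+h,x:x+w],None,fx=7,fy=7,interpolation=cv2.INTER_CUBIC)
for p in proj(f,P): cv2.circle(big,tuple(int(v) for v in (p-[x,y])*7),3,(0,0,255),-1)
cv2.imwrite("pics/m_s.png",big)
```

```text
(no output)
```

View pics/m_s.png

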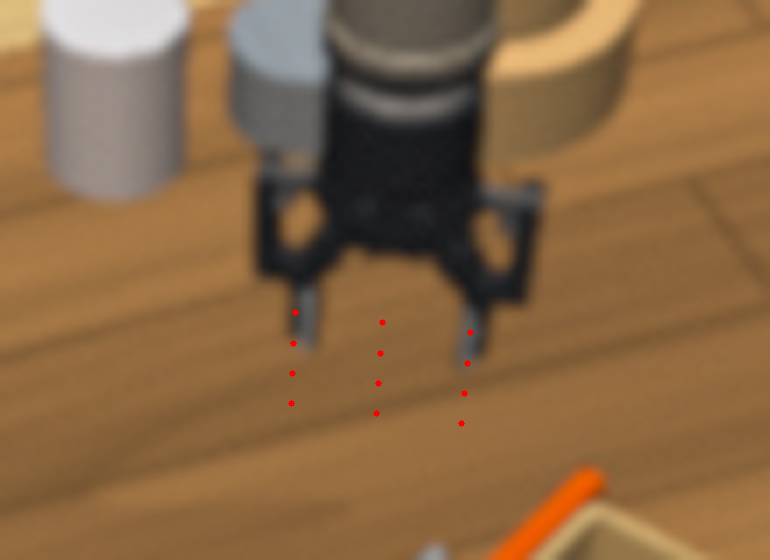

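```bash
python3 go.py .4473 .3932 .2 120.4 .4885 .3312 .2 120.4 .53 .2675 .2 120.4
```

```text
t 8.8 tcp [0.371  0.2618 0.2159] F [ 0.1  0.2 -0.2] w 70.2 j [ 0.19  0.21 -1.04  1.99  0.21  1.05  0.09]
yaw 59.5 tilt 0.19
['.4473', '.3932', '.2', '120.4'] [-1.1, 16.2, 151.9, -0.1, -60.9, 0.2]
['.4885', '.3312', '.2', '120.4'] [65.9, 16.3, 119.4, -0.1, -60.9, 0.2]
['.53', '.2675', '.2', '120.4'] [134.0, 16.4, 85.6, -0.1, -60.9, 0.2]
```

Emit:
{"api": "drive_tool", "payload": {
  "series": [
    [27,0,17,0,-8,0,70],
    [54,0,34,0,-16,0,70],
    [81,0,51,0,-24,0,70],
    [108,0,68,0,-32,0,70],
    [134,0,86,0,-40,0,70]
  ]
}}

```text
clock: 9.3
tcp_pos: [0.5305, 0.2673, 0.2146]
orientation: [-1.567, -0.133, 0.132]
contact_force: [0.2, 1.3, -0.0]
grip_width: 0.0701
```

```bash
python3 go.py .53 .2675 .12 120.4
```

```text
t 9.3 tcp [0.5305 0.2673 0.2146] F [ 0.2  1.3 -0. ] w 70.1 j [ 0.19  0.53 -1.05  1.68  0.48  1.22  0.76]
yaw 99.7 tilt 0.07
['.53', '.2675', '.12', '120.4'] [-0.6, 94.6, 0.4, 0.1, -20.7, 0.0]
```

Emit:
{"api": "drive_tool", "payload": {
  "series": [
    [0,20,0,0,-8,0,70],
    [0,50,0,0,-16,0,70],
    [0,80,0,0,-21,0,70],
    [0,95,0,0,-21,0,70],
    [0,95,0,0,-21,0,70]
  ]
}}

```text
clock: 9.8
tcp_pos: [0.5287, 0.2661, 0.1166]
orientation: [-1.532, -0.414, 0.421]
contact_force: [-0.3, -0.6, 0.7]
grip_width: 0.0699
```

```bash
python3 - <<'E'
from bench import r
from h import *
f=r.grab_frame("wrist"); cv2.imwrite("pics/n_w.png",f["frame"])
o=r.get_obs(); t=o["tcp_pos"]; print(proj(f,[[t[0],t[1],.062]]))
E
python3 go.py .53 .2675 .06 120.4
```

```text
[[319.35582165 206.95770914]]
t 9.85 tcp [0.5297 0.2671 0.1186] F [0.4 0.9 0.5] w 70.0 j [ 0.18  0.66 -1.06  1.78  0.64  1.1   1.  ]
yaw 120.5 tilt 0.1
['.53', '.2675', '.06', '120.4'] [0.5, 58.6, 0.3, 0.0, 0.1, -0.1]
```

View pics/n_w.png

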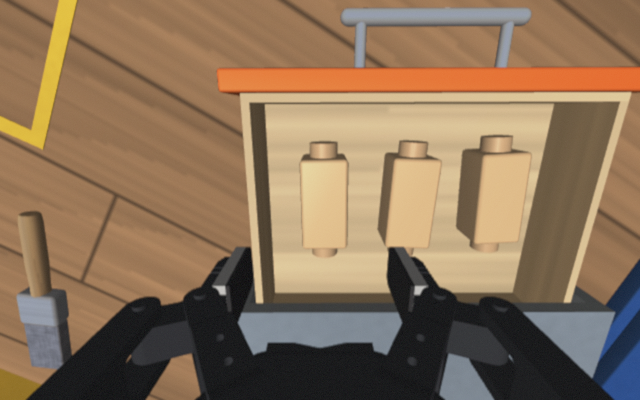

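Emit:
{"api": "drive_tool", "payload": {
  "series": [
    [-5,0,4,0,0,0,56],
    [-5,30,4,0,0,0,56],
    [-5,60,4,0,0,0,56],
    [-5,80,4,0,0,0,56],
    [-5,80,4,0,0,0,56]
  ]
}}

```text
clock: 10.35
tcp_pos: [0.5221, 0.267, 0.0372]
orientation: [-1.533, -0.414, 0.421]
contact_force: [0.2, -0.4, 1.0]
grip_width: 0.0561
```

```bash
python3 - <<'E'
from bench import r
from h import *
f=r.grab_frame("wrist"); cv2.imwrite("pics/o_w.png",f["frame"])
E
python3 go.py
```

```text
t 10.4 tcp [0.5229 0.2679 0.0388] F [0.5 0.5 0.7] w 56.0 j [ 0.12  0.74 -0.98  1.84  0.75  0.98  0.92]
yaw 120.5 tilt 0.15
```

View pics/o_w.png

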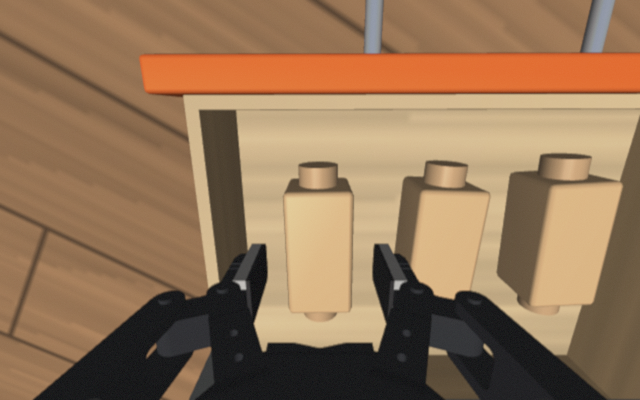

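Emit:
{"api": "drive_tool", "payload": {
  "series": [
    [0,15,0,0,0,0,56],
    [0,30,0,0,0,0,56],
    [0,36,0,0,0,0,56],
    [0,36,0,0,0,0,56],
    [0,36,0,0,0,0,56]
  ]
}}

```text
clock: 10.9
tcp_pos: [0.5229, 0.2681, 0.0028]
orientation: [-1.531, -0.416, 0.419]
contact_force: [-0.4, 0.0, 0.5]
grip_width: 0.056
```

```bash
python3 - <<'E'
from bench import r
from h import *
f=r.grab_frame("wrist"); cv2.imwrite("pics/p_w.png",f["frame"])
f=r.grab_frame("scene"); cv2.imwrite("pics/p_s.png",cv2.resize(f["frame"][90:250,320:500],None,fx=3.5,fy=3.5,interpolation=cv2.INTER_CUBIC))
E
python3 go.py
```

```text
t 11.0 tcp [0.5231 0.2682 0.0032] F [ 0.1  1.2 -0.6] w 55.8 j [ 0.09  0.79 -0.94  1.86  0.8   0.93  0.88]
yaw 120.5 tilt 0.1
```

View pics/p_w.png

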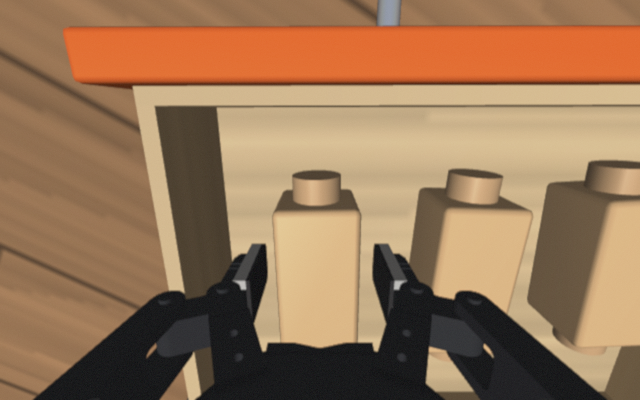

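View pics/p_s.png

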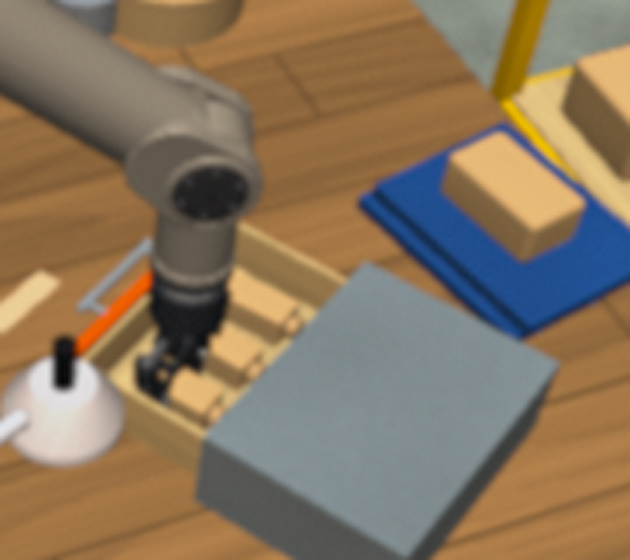

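Emit:
{"api": "drive_tool", "payload": {
  "series": [
    [0,7,0,0,0,0,56],
    [0,7,0,0,0,0,30],
    [0,7,0,0,0,0,30],
    [0,7,0,0,0,0,30],
    [0,7,0,0,0,0,30]
  ],
  "squeeze": 50
}}

```text
clock: 11.5
tcp_pos: [0.5237, 0.2685, -0.0034]
orientation: [-1.531, -0.417, 0.418]
contact_force: [2.1, 1.1, 3.7]
grip_width: 0.0393
```

Emit:
{"api": "drive_tool", "payload": {
  "series": [
    [0,-10,0,0,0,0,30],
    [0,-40,0,0,0,0,30],
    [0,-80,0,0,0,0,30],
    [0,-120,0,0,0,0,30],
    [0,-150,0,0,0,0,30]
  ]
}}

```text
clock: 12.0
tcp_pos: [0.5232, 0.2689, 0.1489]
orientation: [-1.53, -0.418, 0.418]
contact_force: [-0.2, 0.4, -1.8]
grip_width: 0.0394
```

```bash
python3 - <<'E'
from bench import r
from h import *
f=r.grab_frame("wrist"); cv2.imwrite("pics/q_w.png",f["frame"])
f=r.grab_frame("top"); cv2.imwrite("pics/q_t.png",f["frame"]); print(carrier(f)); 
s=r.grab_frame("scene"); cv2.imwrite("pics/q_s.png",s["frame"][60:310,150:520])
print(carrier(s))
E
python3 go.py .45 .2 .2 100 .45 0 .2 60
```

```text
[(array([ 0.4861, -0.3302]), np.float64(9.65), array([0.2346, 0.1678, 0.2347, 0.1677]))]
[(array([ 0.4943, -0.3316]), np.float64(9.75), array([0.2389, 0.1621, 0.2391, 0.1599]))]
t 12.15 tcp [0.5241 0.2691 0.1484] F [-0.9 -0.1 -2.4] w 39.4 j [ 0.19  0.62 -1.09  1.76  0.61  1.13  1.02]
yaw 120.5 tilt 0.13
['.45', '.2', '.2', '100'] [-98.9, -51.8, -22.0, 0.0, 20.5, 0.1]
['.45', '0', '.2', '60'] [-200.4, -51.9, -194.3, -0.0, 60.5, 0.1]
```

View pics/q_w.png

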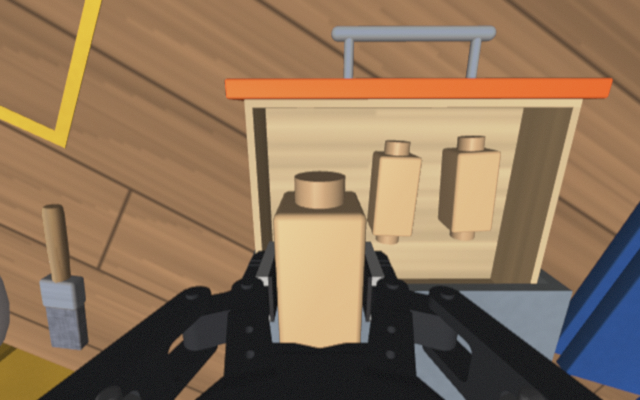

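View pics/q_s.png

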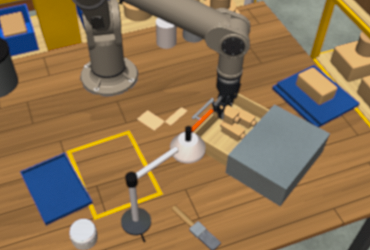

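Emit:
{"api": "drive_tool", "payload": {
  "series": [
    [-40,-15,-9,0,4,0,30],
    [-75,-30,-16,0,10,0,30],
    [-100,-45,-30,0,18,0,30],
    [-125,-50,-60,0,26,0,30],
    [-145,-50,-100,0,34,0,30]
  ]
}}

```text
clock: 12.65
tcp_pos: [0.4476, 0.1088, 0.1975]
orientation: [-1.571, 0.049, -0.05]
contact_force: [0.6, -0.4, -2.1]
grip_width: 0.039
```

```bash
python3 go.py .45 0 .2 60 .47 -.12 .2 35
```

```text
t 12.65 tcp [0.4476 0.1088 0.1975] F [ 0.6 -0.4 -2.1] w 39.0 j [ 0.62  0.29 -1.13  1.99  0.31  1.05  0.85]
yaw 86.4 tilt 0.05
['.45', '0', '.2', '60'] [9.3, -2.4, -108.4, 0.0, 26.4, 0.1]
['.47', '-.12', '.2', '35'] [36.9, -2.3, -226.9, 0.0, 51.4, 0.1]
```

Emit:
{"api": "drive_tool", "payload": {
  "series": [
    [4,0,-46,0,8,0,30],
    [8,0,-92,0,16,0,30],
    [15,0,-138,0,24,0,30],
    [26,0,-182,0,32,0,30],
    [37,0,-227,0,40,0,30]
  ]
}}

```text
clock: 13.15
tcp_pos: [0.4683, -0.1222, 0.1962]
orientation: [-1.487, 0.602, -0.599]
contact_force: [1.0, -0.1, -1.6]
grip_width: 0.0392
```

```bash
python3 go.py .553 -.320 .2 9.7
```

```text
t 13.15 tcp [ 0.4683 -0.1222  0.1962] F [ 1.  -0.1 -1.6] w 39.2 j [ 0.9   0.27 -0.9   1.95  0.25  1.03  0.7 ]
yaw 46.0 tilt 0.13
['.553', '-.320', '.2', '9.7'] [198.3, -3.9, -83.5, 0.1, 36.3, -0.0]
```

Emit:
{"api": "drive_tool", "payload": {
  "series": [
    [40,0,-17,0,8,0,30],
    [80,0,-34,0,16,0,30],
    [120,0,-51,0,24,0,30],
    [160,0,-68,0,32,0,30],
    [198,20,-83,0,36,0,30]
  ]
}}

```text
clock: 13.65
tcp_pos: [0.5538, -0.3218, 0.1763]
orientation: [-1.287, 1.084, -1.084]
contact_force: [1.0, -1.0, -1.1]
grip_width: 0.0394
```

```bash
python3 - <<'E'
from bench import r
from h import *
f=r.grab_frame("wrist"); cv2.imwrite("pics/r_w.png",f["frame"])
m=carrier(f); print(m)
o=r.get_obs();t=o["tcp_pos"]; print(proj(f,[[t[0],t[1],.046]]))
f=r.grab_frame("top"); print(carrier(f))
E
python3 go.py .553 -.320 .06 9.7
```

```text
[(array([ 0.4921, -0.3587]), np.float64(-85.83), array([2.2821, 5.0105, 2.7242, 0.2378]))]
[[318.80192589 187.71358267]]
[(array([ 0.4861, -0.3301]), np.float64(10.11), array([0.235 , 0.1689, 0.2343, 0.1659]))]
t 13.75 tcp [ 0.5502 -0.3254  0.1703] F [-1.4  0.1 -2.9] w 39.4 j [ 0.88  0.52 -0.63  1.63  0.34  1.11  0.33]
yaw 9.5 tilt 0.53
['.553', '-.320', '.06', '9.7'] [-4.7, 110.3, 4.6, 0.5, -0.2, -0.1]
```

View pics/r_w.png

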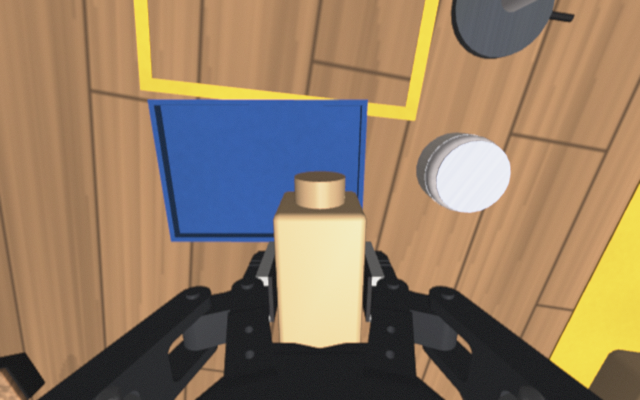

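Run:
```python
from bench import r
from h import *
f=r.grab_frame("wrist")
P=plane(f,[[150,101],[368,100],[172,241]],.02)[:,:2]; print(P.round(4)); c=(P[1]+P[2])/2
d=P[1]-P[0]; e=P[2]-P[0]; print(c,np.degrees(np.arctan2(d[1],d[0])),np.linalg.norm(d),np.linalg.norm(e))
```

```text
[[ 0.3534 -0.2724]
 [ 0.5843 -0.233 ]
 [ 0.3796 -0.4351]]
[ 0.48193381 -0.33403789] 9.685249072415758 0.23418019342105967 0.1647992810346482
```

Emit:
{"api": "drive_tool", "payload": {
  "series": [
    [-4,40,0,0,0,0,30],
    [-4,85,0,0,0,0,30],
    [-4,130,0,0,0,0,30],
    [-4,165,0,0,0,0,30],
    [-4,178,0,0,0,0,30]
  ]
}}

```text
clock: 14.3
tcp_pos: [0.5443, -0.3148, -0.0111]
orientation: [-1.291, 1.097, -1.069]
contact_force: [-0.8, -0.1, -2.7]
grip_width: 0.0395
```

```bash
python3 go.py .55 -.322 -.0175 9.7
python3 - <<'E'
from bench import r
from h import *
f=r.grab_frame("wrist"); cv2.imwrite("pics/s_w.png",f["frame"])
E
```

```text
t 14.3 tcp [ 0.5443 -0.3148 -0.0111] F [-0.8 -0.1 -2.7] w 39.5 j [ 0.81  0.72 -0.54  1.76  0.49  0.81  0.2 ]
yaw 9.8 tilt 1.0
['.55', '-.322', '-.0175', '9.7'] [8.2, 6.3, 4.5, 0.8, 0.1, -0.5]
```

View pics/s_w.png

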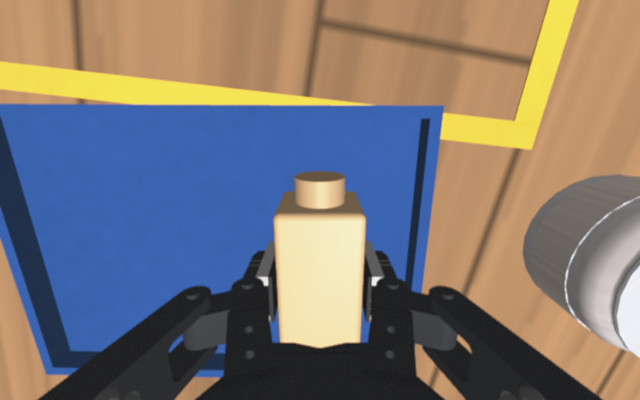

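Emit:
{"api": "drive_tool", "payload": {
  "series": [
    [4,0,2,0,0,0,30],
    [8,0,3,0.8,0,-0.5,30],
    [8,3,3,0.8,0,-0.5,30],
    [8,5,3,0.8,0,-0.5,30],
    [8,6,3,0.8,0,-0.5,30]
  ]
}}

```text
clock: 14.85
tcp_pos: [0.5492, -0.3226, -0.0165]
orientation: [-1.285, 1.082, -1.082]
contact_force: [-0.2, -0.6, -1.8]
grip_width: 0.0394
```

```bash
python3 go.py .55 -.322 -.0175 9.7
```

```text
t 14.85 tcp [ 0.5492 -0.3226 -0.0165] F [-0.2 -0.6 -1.8] w 39.4 j [ 0.81  0.73 -0.53  1.76  0.5   0.79  0.2 ]
yaw 9.8 tilt 0.03
['.55', '-.322', '-.0175', '9.7'] [-0.4, 1.0, 0.9, -0.0, 0.1, 0.0]
```

Step down to contact, then release.

Emit:
{"api": "drive_tool", "payload": {
  "series": [
    [0,1,0,0,0,0,30],
    [0,2,0,0,0,0,30],
    [0,3,0,0,0,0,30],
    [0,3,0,0,0,0,30]
  ]
}}

```text
clock: 15.25
tcp_pos: [0.5493, -0.3226, -0.0194]
orientation: [-1.285, 1.081, -1.082]
contact_force: [-0.3, 0.7, -0.1]
grip_width: 0.0394
```

Emit:
{"api": "drive_tool", "payload": {
  "series": [
    [0,0,0,0,0,0,52],
    [0,0,0,0,0,0,52],
    [0,0,0,0,0,0,52],
    [0,-20,0,0,0,0,52],
    [0,-60,0,0,0,0,52]
  ]
}}

```text
clock: 15.75
tcp_pos: [0.5468, -0.3216, 0.0383]
orientation: [-1.287, 1.087, -1.077]
contact_force: [0.5, -0.8, -0.5]
grip_width: 0.0519
```

Emit:
{"api": "drive_tool", "payload": {
  "series": [
    [0,-40,0,0,0,0,56],
    [0,-90,0,0,0,0,56],
    [0,-140,0,0,0,0,56],
    [-15,-150,30,0,-6,0,56],
    [-40,-150,30,0,-12,0,56]
  ]
}}

```text
clock: 16.25
tcp_pos: [0.5746, -0.2777, 0.192]
orientation: [-1.364, 0.92, -0.923]
contact_force: [0.2, 0.9, -0.7]
grip_width: 0.056
```

```bash
python3 go.py .46 -.12 .2 40
python3 - <<'E'
from bench import r
from h import *
f=r.grab_frame("wrist"); cv2.imwrite("pics/t_w.png",f["frame"])
f=r.grab_frame("top"); cv2.imwrite("pics/t_t.png",f["frame"]); print(carrier(f))
E
```

```text
t 16.25 tcp [ 0.5746 -0.2777  0.192 ] F [ 0.2  0.9 -0.7] w 56.0 j [ 0.86  0.51 -0.7   1.62  0.35  1.14  0.45]
yaw 22.0 tilt 0.18
['.46', '-.12', '.2', '40'] [-189.2, -8.3, -47.2, -0.2, -18.0, 0.1]
[(array([ 0.4845, -0.3205]), np.float64(16.6), array([0.2414, 0.176 , 0.2344, 0.1198]))]
```

View pics/t_w.png

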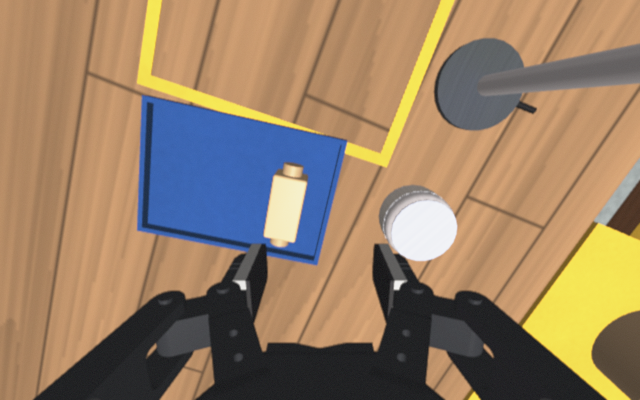

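Emit:
{"api": "drive_tool", "payload": {
  "series": [
    [-45,-2,-11,0,-5,0,56],
    [-90,-4,-22,0,-11,0,56],
    [-135,-6,-34,0,-18,0,56],
    [-185,-8,-47,0,-25,0,56],
    [-230,-8,-70,0,-32,0,56]
  ]
}}

```text
clock: 16.85
tcp_pos: [0.4205, -0.0862, 0.1987]
orientation: [-1.512, 0.487, -0.481]
contact_force: [0.1, 1.4, 2.1]
grip_width: 0.0561
```

```bash
python3 go.py .45 0.08 .2 80 .483 .332 .2 120.4
```

```text
t 16.85 tcp [ 0.4205 -0.0862  0.1987] F [0.1 1.4 2.1] w 56.1 j [ 0.99  0.17 -1.    2.05  0.16  1.    0.86]
yaw 54.6 tilt 0.31
['.45', '0.08', '.2', '80'] [-72.3, -0.6, 152.6, -0.2, -25.4, -0.2]
['.483', '.332', '.2', '120.4'] [-191.4, 0.5, 377.1, -0.3, -65.8, -0.2]
```

Emit:
{"api": "drive_tool", "payload": {
  "series": [
    [-20,0,40,0,-7,0,56],
    [-40,0,83,0,-14,0,56],
    [-60,0,127,0,-21,0,56],
    [-80,0,170,0,-28,0,56],
    [-100,0,212,0,-36,0,56]
  ]
}}

```text
clock: 17.35
tcp_pos: [0.4623, 0.1454, 0.1997]
orientation: [-1.567, -0.008, 0.011]
contact_force: [0.9, -0.5, 0.3]
grip_width: 0.0562
```

```bash
python3 go.py .483 .332 .2 120.4
```

```text
t 17.35 tcp [0.4623 0.1454 0.1997] F [ 0.9 -0.5  0.3] w 56.2 j [ 0.54  0.36 -1.16  1.94  0.37  1.08  0.81]
yaw 90.7 tilt 0.25
['.483', '.332', '.2', '120.4'] [23.1, 0.3, 186.3, -0.2, -29.7, -0.1]
```

Emit:
{"api": "drive_tool", "payload": {
  "series": [
    [5,0,40,0,-6,0,56],
    [10,0,80,0,-12,0,56],
    [15,0,120,0,-18,0,56],
    [20,20,160,0,-24,0,56],
    [23,50,186,0,-30,0,56]
  ]
}}

```text
clock: 17.85
tcp_pos: [0.4839, 0.3354, 0.151]
orientation: [-1.523, -0.425, 0.421]
contact_force: [1.0, -1.0, 0.3]
grip_width: 0.0558
```

```bash
python3 go.py .483 .332 .14 120.4
python3 - <<'E'
from bench import r
from h import *
f=r.grab_frame("wrist"); cv2.imwrite("pics/u_w.png",f["frame"])
o=r.get_obs(); t=o["tcp_pos"]; print(proj(f,[[t[0],t[1],.062]]))
E
```

```text
t 17.85 tcp [0.4839 0.3354 0.151 ] F [ 1.  -1.   0.3] w 55.8 j [ 0.09  0.64 -1.13  1.76  0.63  1.15  0.88]
yaw 120.9 tilt 0.39
['.483', '.332', '.14', '120.4'] [-2.6, 11.0, -2.6, -0.3, 0.5, 0.2]
[[320.9167116 191.2773141]]
```

View pics/u_w.png

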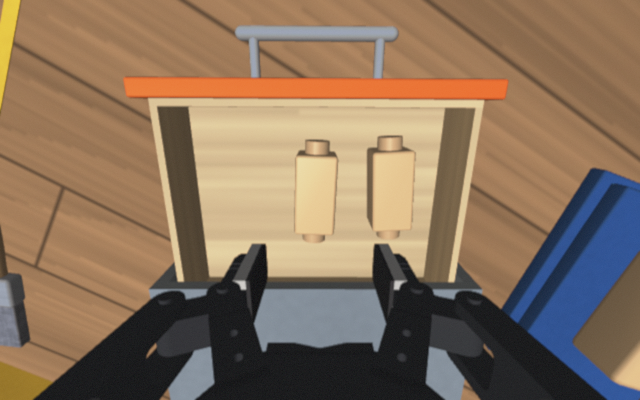

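Emit:
{"api": "drive_tool", "payload": {
  "series": [
    [0,30,-4,0,0,0,56],
    [0,70,-4,0,0,0,56],
    [0,100,-4,0,0,0,56],
    [0,115,-4,0,0,0,56],
    [0,115,-4,0,0,0,56]
  ]
}}

```text
clock: 18.4
tcp_pos: [0.4814, 0.3321, 0.0282]
orientation: [-1.522, -0.423, 0.436]
contact_force: [0.4, 0.3, 0.2]
grip_width: 0.0563
```

```bash
python3 go.py .4825 .332 -.0034 120.4
python3 - <<'E'
from bench import r
from h import *
f=r.grab_frame("wrist"); cv2.imwrite("pics/v_w.png",f["frame"])
E
```

```text
t 18.4 tcp [0.4814 0.3321 0.0282] F [0.4 0.3 0.2] w 56.3 j [ 0.01  0.77 -1.    1.85  0.78  0.98  0.78]
yaw 121.4 tilt 0.56
['.4825', '.332', '-.0034', '120.4'] [1.1, 31.6, -0.9, -0.4, 1.0, -0.4]
```

View pics/v_w.png

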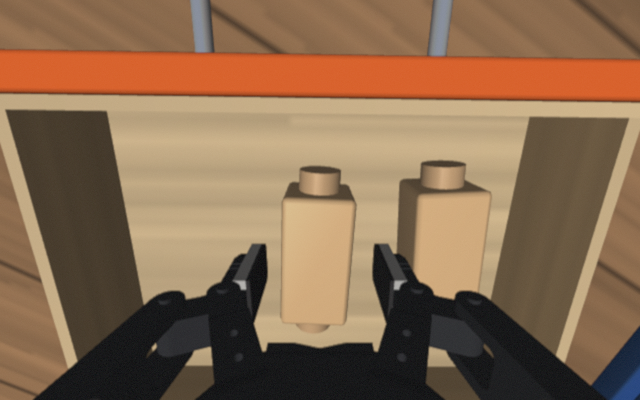

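Emit:
{"api": "drive_tool", "payload": {
  "series": [
    [0,15,-1,0,1,0,56],
    [0,28,-1,0,1,0,56],
    [0,32,-1,0,1,0,56],
    [0,32,-1,0,1,0,30],
    [0,32,-1,0,1,0,30]
  ]
}}

```text
clock: 18.95
tcp_pos: [0.4826, 0.3328, -0.0018]
orientation: [-1.524, -0.411, 0.42]
contact_force: [-0.1, 0.2, -3.3]
grip_width: 0.0394
```

Emit:
{"api": "drive_tool", "payload": {
  "series": [
    [0,0,0,0,0,0,30],
    [0,0,0,0,0,0,30],
    [0,-10,0,0,0,0,30],
    [0,-50,0,0,0,0,30],
    [0,-95,0,0,0,0,30]
  ]
}}

```text
clock: 19.45
tcp_pos: [0.4822, 0.3315, 0.0937]
orientation: [-1.524, -0.41, 0.423]
contact_force: [1.2, 1.5, -2.1]
grip_width: 0.0393
```

```bash
python3 go.py .45 .1 .2 87
```

```text
t 19.45 tcp [0.4822 0.3315 0.0937] F [ 1.2  1.5 -2.1] w 39.3 j [ 0.06  0.7  -1.07  1.81  0.69  1.07  0.83]
yaw 120.4 tilt 0.59
['.45', '.1', '.2', '87'] [-145.8, -106.8, -182.4, -0.3, 33.5, -0.5]
```

Emit:
{"api": "drive_tool", "payload": {
  "series": [
    [-5,-40,-5,0,0,0,30],
    [-30,-80,-38,0,7,0,30],
    [-58,-105,-75,0,14,0,30],
    [-87,-107,-113,0,21,0,30],
    [-116,-107,-150,0,28,0,30]
  ]
}}

```text
clock: 19.95
tcp_pos: [0.4599, 0.1462, 0.202]
orientation: [-1.567, -0.025, 0.036]
contact_force: [1.1, -1.6, -1.9]
grip_width: 0.039
```

```bash
python3 go.py .45 0 .2 60
```

```text
t 19.95 tcp [0.4599 0.1462 0.202 ] F [ 1.1 -1.6 -1.9] w 39.0 j [ 0.55  0.36 -1.18  1.94  0.37  1.09  0.83]
yaw 92.2 tilt 0.44
['.45', '0', '.2', '60'] [-15.5, 1.5, -145.7, -0.1, 32.2, -0.4]
```

Emit:
{"api": "drive_tool", "payload": {
  "series": [
    [-5,1,-48,0,8,0,30],
    [-10,1,-97,0,16,0,30],
    [-15,1,-145,0,24,0,30],
    [-14,1,-193,0,32,0,30],
    [-10,1,-240,0,40,0,30]
  ]
}}

```text
clock: 20.45
tcp_pos: [0.4584, -0.0958, 0.2009]
orientation: [-1.508, 0.525, -0.515]
contact_force: [1.2, 0.2, -2.1]
grip_width: 0.039
```

```bash
python3 go.py .484 -.330 .19 9.7
python3 - <<'E'
from bench import r
from h import *
f=r.grab_frame("top"); cv2.imwrite("pics/w_t.png",f["frame"]); print(carrier(f))
E
```

```text
t 20.45 tcp [ 0.4584 -0.0958  0.2009] F [ 1.2  0.2 -2.1] w 39.0 j [ 0.95  0.26 -1.    1.97  0.25  1.05  0.74]
yaw 51.9 tilt 0.37
['.484', '-.330', '.19', '9.7'] [164.6, 10.3, -168.5, 0.2, 42.2, -0.3]
[(array([ 0.4942, -0.3784]), np.float64(3.97), array([0.2336, 0.0935, 0.2392, 0.0467]))]
```

View pics/w_t.png

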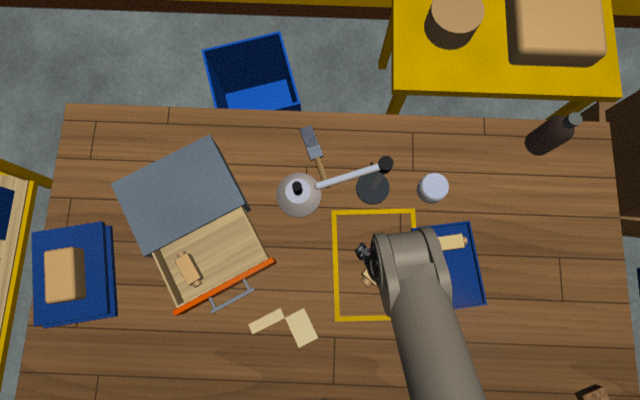

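Emit:
{"api": "drive_tool", "payload": {
  "series": [
    [33,2,-34,0,8,0,30],
    [66,4,-68,0,17,0,30],
    [99,6,-101,0,25,0,30],
    [132,8,-135,0,33,0,30],
    [163,10,-167,0,42,0,30]
  ]
}}

```text
clock: 21.0
tcp_pos: [0.4804, -0.3396, 0.1909]
orientation: [-1.285, 1.096, -1.09]
contact_force: [0.5, -0.3, -1.3]
grip_width: 0.0394
```

```bash
python3 go.py .484 -.328 .05 9.7
python3 - <<'E'
from bench import r
from h import *
f=r.grab_frame("wrist"); cv2.imwrite("pics/x_w.png",f["frame"])
E
```

```text
t 21.0 tcp [ 0.4804 -0.3396  0.1909] F [ 0.5 -0.3 -1.3] w 39.4 j [ 1.04  0.43 -0.7   1.73  0.31  1.1   0.4 ]
yaw 9.0 tilt 0.36
['.484', '-.328', '.05', '9.7'] [-10.9, 140.9, 6.3, 0.4, -0.7, 0.0]
```

View pics/x_w.png

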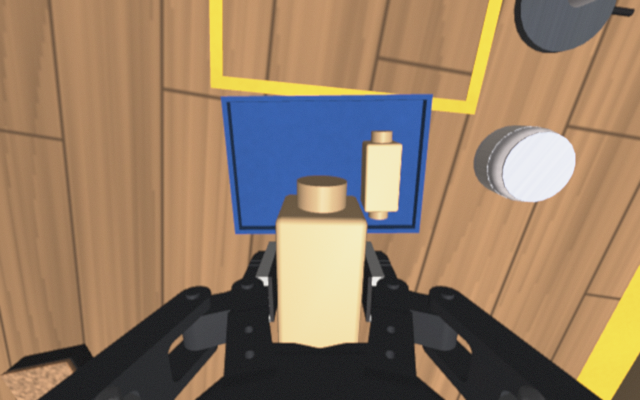

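Emit:
{"api": "drive_tool", "payload": {
  "series": [
    [-5,30,3,0,-0.7,0,30],
    [-11,75,6,0,-0.7,0,30],
    [-11,120,6,0,-0.7,0,30],
    [-11,160,6,0,-0.7,0,30],
    [-11,185,6,0,-0.7,0,30]
  ]
}}

```text
clock: 21.55
tcp_pos: [0.4811, -0.3361, 0.0026]
orientation: [-1.287, 1.099, -1.091]
contact_force: [-0.4, 0.2, -2.3]
grip_width: 0.0392
```

```bash
python3 go.py .484 -.328 -.017 9.7
python3 - <<'E'
from bench import r
from h import *
f=r.grab_frame("wrist"); cv2.imwrite("pics/y_w.png",f["frame"])
E
```

```text
t 21.55 tcp [ 0.4811 -0.3361  0.0026] F [-0.4  0.2 -2.3] w 39.2 j [ 0.93  0.65 -0.58  1.87  0.51  0.77  0.23]
yaw 8.9 tilt 0.51
['.484', '-.328', '-.017', '9.7'] [-7.6, 19.5, 4.3, 0.5, -0.8, 0.1]
```

View pics/y_w.png

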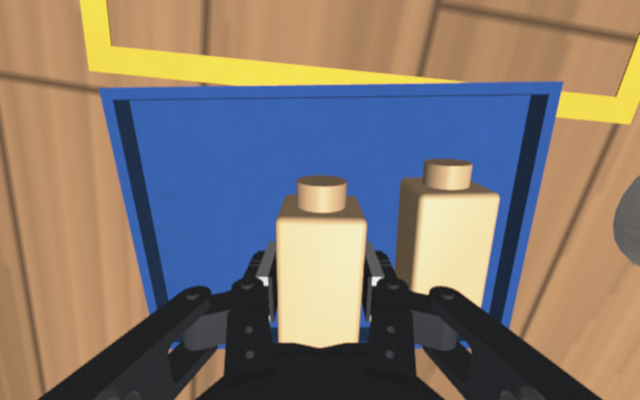

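Emit:
{"api": "drive_tool", "payload": {
  "series": [
    [-4,0,3,0.5,-0.8,0,30],
    [-8,0,6,0.5,-0.8,0,30],
    [-8,10,6,0.5,-0.8,0,30],
    [-8,18,6,0.5,-0.8,0,30],
    [-8,20,6,0.5,-0.8,0,30]
  ]
}}

```text
clock: 22.1
tcp_pos: [0.4847, -0.327, -0.0186]
orientation: [-1.287, 1.086, -1.083]
contact_force: [-8.4, 3.9, 32.0]
grip_width: 0.0395
```

```bash
python3 go.py .484 -.328 -.0185 9.7
```

```text
t 22.1 tcp [ 0.4847 -0.327  -0.0186] F [-8.4  3.9 32. ] w 39.5 j [ 0.91  0.68 -0.56  1.89  0.53  0.73  0.21]
yaw 9.7 tilt 0.16
['.484', '-.328', '-.0185', '9.7'] [0.9, -0.1, -0.8, 0.2, -0.0, 0.0]
```

Emit:
{"api": "drive_tool", "payload": {
  "series": [
    [0,-1,0,0,0,0,30],
    [0,-1,0,0,0,0,52],
    [0,-1,0,0,0,0,52],
    [0,-4,0,0,0,0,52],
    [0,-40,0,0,0,0,52]
  ]
}}

```text
clock: 22.6
tcp_pos: [0.4816, -0.3256, 0.0183]
orientation: [-1.288, 1.092, -1.077]
contact_force: [-1.1, -0.7, 0.6]
grip_width: 0.052
```

Emit:
{"api": "drive_tool", "payload": {
  "series": [
    [0,-40,0,0,0,0,56],
    [0,-90,0,0,0,0,56],
    [0,-140,0,0,0,0,56],
    [-20,-175,10,0,-6,0,56],
    [-50,-180,10,0,-12,0,56]
  ]
}}

```text
clock: 23.1
tcp_pos: [0.4885, -0.2767, 0.2036]
orientation: [-1.367, 0.925, -0.925]
contact_force: [-0.4, 2.1, -0.2]
grip_width: 0.0558
```

```bash
python3 go.py .44 -.08 .2 55
python3 - <<'E'
from bench import r
from h import *
f=r.grab_frame("wrist"); cv2.imwrite("pics/z_w.png",f["frame"])
E
```

```text
t 23.1 tcp [ 0.4885 -0.2767  0.2036] F [-0.4  2.1 -0.2] w 55.8 j [ 1.02  0.38 -0.79  1.78  0.3   1.1   0.52]
yaw 21.8 tilt 0.07
['.44', '-.08', '.2', '55'] [-200.7, 3.5, 27.9, 0.1, -33.2, 0.0]
```

View pics/z_w.png

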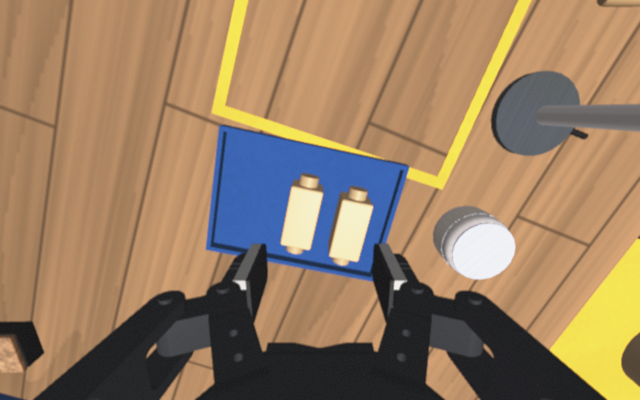

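Emit:
{"api": "drive_tool", "payload": {
  "series": [
    [-45,0,6,0,-7,0,56],
    [-90,0,12,0,-14,0,56],
    [-135,0,18,0,-21,0,56],
    [-180,0,24,0,-28,0,56],
    [-225,0,30,0,-35,0,56]
  ]
}}

```text
clock: 23.65
tcp_pos: [0.4276, -0.0485, 0.2029]
orientation: [-1.525, 0.445, -0.437]
contact_force: [1.0, 0.5, 0.3]
grip_width: 0.0561
```

```bash
python3 go.py .45 0.15 .2 90 .442 .394 .2 120.4
```

```text
t 23.65 tcp [ 0.4276 -0.0485  0.2029] F [1.  0.5 0.3] w 56.1 j [ 0.96  0.19 -1.07  2.04  0.19  1.02  0.8 ]
yaw 57.7 tilt 0.29
['.45', '0.15', '.2', '90'] [-86.9, 3.2, 179.8, -0.0, -32.3, -0.3]
['.442', '.394', '.2', '120.4'] [-223.9, 3.8, 381.9, -0.1, -62.7, -0.3]
```

Emit:
{"api": "drive_tool", "payload": {
  "series": [
    [-21,0,44,0,-7,0,56],
    [-43,0,88,0,-14,0,56],
    [-65,0,132,0,-21,0,56],
    [-89,0,176,0,-28,0,56],
    [-114,0,216,0,-35,0,56]
  ]
}}

```text
clock: 24.15
tcp_pos: [0.4465, 0.1968, 0.2033]
orientation: [-1.568, -0.037, 0.044]
contact_force: [1.5, 0.3, 0.6]
grip_width: 0.0561
```

```bash
python3 go.py .442 .394 .16 120.4
```

```text
t 24.15 tcp [0.4465 0.1968 0.2033] F [1.5 0.3 0.6] w 56.1 j [ 0.45  0.39 -1.2   1.92  0.4   1.11  0.71]
yaw 93.0 tilt 0.27
['.442', '.394', '.16', '120.4'] [6.0, 43.7, 197.1, -0.2, -27.4, -0.2]
```

Emit:
{"api": "drive_tool", "payload": {
  "series": [
    [1,0,45,0,-7,0,56],
    [2,10,90,0,-14,0,56],
    [3,20,135,0,-20,0,56],
    [5,35,175,0,-27,0,56],
    [6,44,197,0,-27,0,56]
  ]
}}

```text
clock: 24.65
tcp_pos: [0.4404, 0.397, 0.1582]
orientation: [-1.526, -0.41, 0.419]
contact_force: [-1.1, -0.2, 0.4]
grip_width: 0.0562
```

```bash
python3 go.py .442 .394 .02 120.4
python3 - <<'E'
from bench import r
from h import *
f=r.grab_frame("wrist"); cv2.imwrite("pics/aa_w.png",f["frame"])
o=r.get_obs(); t=o["tcp_pos"]; print(proj(f,[[t[0],t[1],.062]]))
E
```

```text
t 24.65 tcp [0.4404 0.397  0.1582] F [-1.1 -0.2  0.4] w 56.2 j [-0.03  0.65 -1.15  1.74  0.63  1.18  0.74]
yaw 120.3 tilt 0.4
['.442', '.394', '.02', '120.4'] [0.4, 138.2, -4.2, -0.3, -0.1, -0.2]
[[320.84758041 192.26737384]]
```

View pics/aa_w.png

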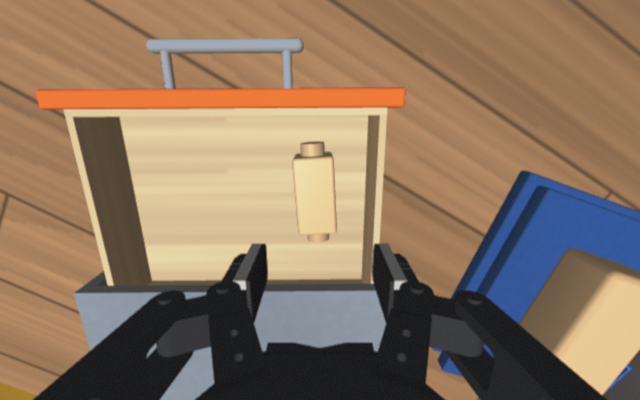

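Emit:
{"api": "drive_tool", "payload": {
  "series": [
    [1,30,-5,0,-3,0,56],
    [1,70,-5,0,-3,0,56],
    [1,105,-5,0,-3,0,56],
    [1,120,-5,0,-3,0,56],
    [1,120,-5,0,-3,0,56]
  ]
}}

```text
clock: 25.2
tcp_pos: [0.4409, 0.3943, 0.0357]
orientation: [-1.518, -0.447, 0.462]
contact_force: [0.3, 0.2, 0.5]
grip_width: 0.0563
```

```bash
python3 go.py .442 .394 -.0034 123
python3 - <<'E'
from bench import r
from h import *
f=r.grab_frame("wrist"); cv2.imwrite("pics/ab_w.png",f["frame"])
E
```

```text
t 25.2 tcp [0.4409 0.3943 0.0357] F [0.3 0.2 0.5] w 56.3 j [-0.1   0.79 -1.04  1.83  0.79  1.01  0.68]
yaw 123.3 tilt 0.61
['.442', '.394', '-.0034', '123'] [1.0, 39.1, -1.2, -0.4, 0.3, -0.5]
```

View pics/ab_w.png

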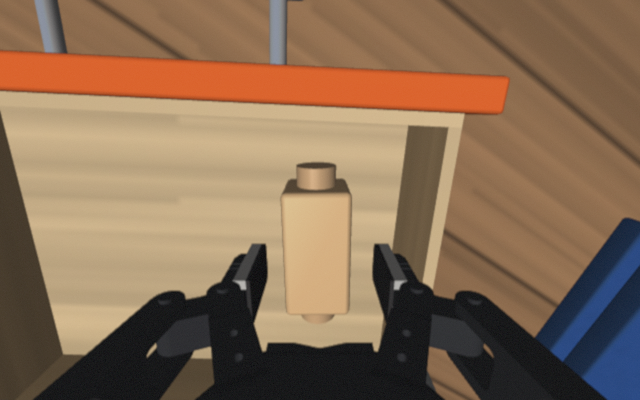

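Emit:
{"api": "drive_tool", "payload": {
  "series": [
    [0,15,-1,0,0,0,54],
    [0,30,-1,0,0,0,54],
    [0,38,-1,0,0,0,54],
    [0,38,-1,0,0,0,30],
    [0,38,-1,0,0,0,30]
  ]
}}

```text
clock: 25.75
tcp_pos: [0.4417, 0.3951, -0.0005]
orientation: [-1.516, -0.449, 0.461]
contact_force: [0.3, 0.8, -1.8]
grip_width: 0.0394
```

Emit:
{"api": "drive_tool", "payload": {
  "series": [
    [0,0,0,0,0,0,30],
    [0,0,0,0,0,0,30],
    [0,-10,0,0,0,0,30],
    [0,-50,0,0,0,0,30],
    [0,-95,0,0,0,0,30]
  ]
}}

```text
clock: 26.25
tcp_pos: [0.4417, 0.3938, 0.0951]
orientation: [-1.517, -0.447, 0.463]
contact_force: [1.7, -0.1, -1.2]
grip_width: 0.0392
```

```bash
python3 go.py .45 .1 .2 87
```

```text
t 26.25 tcp [0.4417 0.3938 0.0951] F [ 1.7 -0.1 -1.2] w 39.2 j [-0.06  0.72 -1.1   1.79  0.71  1.1   0.74]
yaw 123.3 tilt 0.66
['.45', '.1', '.2', '87'] [-155.3, -105.7, -249.2, -0.3, 36.3, -0.6]
```

Emit:
{"api": "drive_tool", "payload": {
  "series": [
    [-5,-40,-10,0,2,0,30],
    [-30,-80,-48,0,8,0,30],
    [-58,-105,-88,0,14,0,30],
    [-85,-106,-130,0,20,0,30],
    [-112,-106,-172,0,28,0,30]
  ]
}}

```text
clock: 26.75
tcp_pos: [0.4438, 0.2012, 0.2021]
orientation: [-1.566, -0.064, 0.077]
contact_force: [1.7, -0.0, -1.8]
grip_width: 0.0395
```

```bash
python3 go.py .45 0 .2 62
```

```text
t 26.75 tcp [0.4438 0.2012 0.2021] F [ 1.7 -0.  -1.8] w 39.5 j [ 0.45  0.4  -1.22  1.92  0.41  1.11  0.73]
yaw 95.1 tilt 0.51
['.45', '0', '.2', '62'] [-11.8, 1.4, -201.0, -0.1, 33.1, -0.5]
```

Emit:
{"api": "drive_tool", "payload": {
  "series": [
    [-3,1,-48,0,8,0,30],
    [-6,1,-97,0,16,0,30],
    [-9,1,-146,0,24,0,30],
    [-12,1,-194,0,32,0,30],
    [-9,1,-242,0,40,0,30]
  ]
}}

```text
clock: 27.25
tcp_pos: [0.4556, -0.0424, 0.2011]
orientation: [-1.518, 0.487, -0.474]
contact_force: [0.8, 0.2, -1.8]
grip_width: 0.0394
```

```bash
python3 go.py .44 -.20 .19 30 .419 -.339 .19 9.7
```

```text
t 27.25 tcp [ 0.4556 -0.0424  0.2011] F [ 0.8  0.2 -1.8] w 39.4 j [ 0.9   0.26 -1.07  1.99  0.26  1.05  0.67]
yaw 54.9 tilt 0.45
['.44', '-.20', '.19', '30'] [78.1, 11.1, -137.8, 0.3, 24.9, -0.3]
['.419', '-.339', '.19', '9.7'] [141.0, 11.1, -263.6, 0.4, 45.2, -0.3]
```

Emit:
{"api": "drive_tool", "payload": {
  "series": [
    [24,2,-43,0,8,0,30],
    [48,4,-86,0,16,0,30],
    [72,6,-128,0,24,0,30],
    [95,8,-172,0,32,0,30],
    [118,10,-216,0,40,0,30]
  ]
}}

```text
clock: 27.75
tcp_pos: [0.4273, -0.2883, 0.192]
orientation: [-1.323, 1.025, -1.016]
contact_force: [0.9, 0.2, -1.4]
grip_width: 0.0393
```

```bash
python3 go.py .419 -.339 .12 9.7
```

```text
t 27.75 tcp [ 0.4273 -0.2883  0.192 ] F [ 0.9  0.2 -1.4] w 39.3 j [ 1.14  0.32 -0.8   1.89  0.27  1.05  0.48]
yaw 14.6 tilt 0.39
['.419', '-.339', '.12', '9.7'] [47.1, 72.1, -20.3, 0.4, 4.9, -0.1]
```

Emit:
{"api": "drive_tool", "payload": {
  "series": [
    [23,5,-10,0,3,0,30],
    [46,10,-20,0,5,0,30],
    [46,40,-20,0,5,0,30],
    [46,75,-20,0,5,0,30],
    [46,75,-20,0,5,0,30]
  ]
}}

```text
clock: 28.25
tcp_pos: [0.4163, -0.3351, 0.1133]
orientation: [-1.289, 1.095, -1.072]
contact_force: [-0.9, 0.5, -2.5]
grip_width: 0.0391
```

```bash
python3 go.py .419 -.339 -.01 9.7
python3 - <<'E'
from bench import r
from h import *
f=r.grab_frame("wrist"); cv2.imwrite("pics/ac_w.png",f["frame"])
E
```

```text
t 28.25 tcp [ 0.4163 -0.3351  0.1133] F [-0.9  0.5 -2.5] w 39.1 j [ 1.13  0.44 -0.71  1.92  0.36  0.92  0.41]
yaw 9.7 tilt 0.81
['.419', '-.339', '-.01', '9.7'] [5.3, 123.3, 3.5, 0.7, 0.0, -0.5]
```

View pics/ac_w.png

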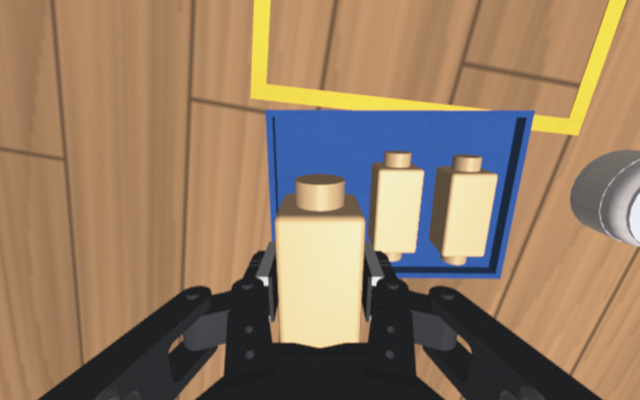

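Emit:
{"api": "drive_tool", "payload": {
  "series": [
    [5,25,3,0.7,0,-0.5,30],
    [5,60,3,0.7,0,-0.5,30],
    [5,95,3,0.7,0,-0.5,30],
    [5,112,3,0.7,0,-0.5,30],
    [5,112,3,0.7,0,-0.5,30]
  ]
}}

```text
clock: 28.8
tcp_pos: [0.4208, -0.339, 0.0034]
orientation: [-1.285, 1.08, -1.084]
contact_force: [-1.2, 0.1, -1.5]
grip_width: 0.0393
```

```bash
python3 go.py .4196 -.338 -.015 9.7
python3 - <<'E'
from bench import r
from h import *
f=r.grab_frame("wrist"); cv2.imwrite("pics/ad_w.png",f["frame"])
E
```

```text
t 28.8 tcp [ 0.4208 -0.339   0.0034] F [-1.2  0.1 -1.5] w 39.3 j [ 1.04  0.6  -0.61  1.99  0.52  0.71  0.28]
yaw 9.8 tilt 0.16
['.4196', '-.338', '-.015', '9.7'] [-1.2, 18.4, -1.1, -0.1, 0.1, 0.1]
```

View pics/ad_w.png

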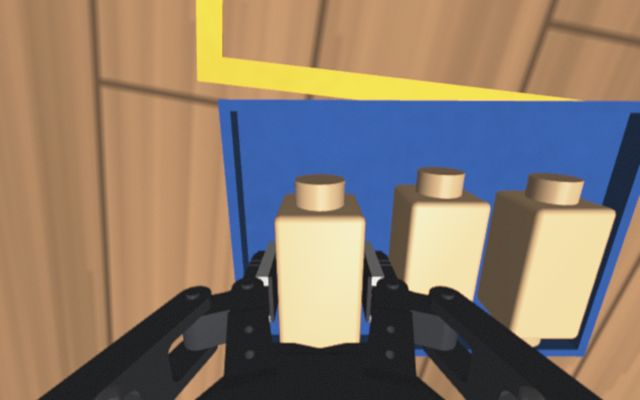

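Emit:
{"api": "drive_tool", "payload": {
  "series": [
    [-1,0,1,0,0,0,30],
    [-1,8,1,0,0,0,30],
    [-1,15,1,0,0,0,30],
    [-1,18,1,0,0,0,30],
    [-1,19,1,0,0,0,30]
  ]
}}

```text
clock: 29.35
tcp_pos: [0.4224, -0.3384, -0.0147]
orientation: [-1.285, 1.078, -1.086]
contact_force: [-0.3, 0.3, -1.9]
grip_width: 0.0394
```

Emit:
{"api": "drive_tool", "payload": {
  "series": [
    [0,1,0,0,0,0,30],
    [0,2,0,0,0,0,30],
    [0,2,0,0,0,0,30],
    [0,2,0,0,0,0,30]
  ]
}}

```text
clock: 29.75
tcp_pos: [0.4224, -0.3384, -0.0166]
orientation: [-1.285, 1.078, -1.086]
contact_force: [-0.4, -0.1, -2.6]
grip_width: 0.0395
```

Emit:
{"api": "drive_tool", "payload": {
  "series": [
    [0,1,0,0,0,0,30],
    [0,2,0,0,0,0,30],
    [0,2,0,0,0,0,30]
  ]
}}

```text
clock: 30.05
tcp_pos: [0.4226, -0.3387, -0.0174]
orientation: [-1.286, 1.078, -1.086]
contact_force: [-3.8, 1.7, 12.0]
grip_width: 0.0393
```

Contact. Release.

Emit:
{"api": "drive_tool", "payload": {
  "series": [
    [0,-1,0,0,0,0,50],
    [0,-1,0,0,0,0,50],
    [0,-1,0,0,0,0,50],
    [0,-10,0,0,0,0,50],
    [0,-50,0,0,0,0,50]
  ]
}}

```text
clock: 30.55
tcp_pos: [0.4198, -0.3368, 0.0303]
orientation: [-1.286, 1.084, -1.08]
contact_force: [-0.2, -0.1, 0.2]
grip_width: 0.0501
```

Emit:
{"api": "drive_tool", "payload": {
  "series": [
    [0,-40,0,0,0,0,50],
    [0,-90,0,0,0,0,40],
    [0,-130,0,0,0,0,30],
    [20,-150,0,0,0,0,20],
    [50,-150,0,0,0,0,10]
  ]
}}

```text
clock: 31.05
tcp_pos: [0.4311, -0.3864, 0.1852]
orientation: [-1.288, 1.076, -1.084]
contact_force: [1.9, -1.4, -0.2]
grip_width: 0.0102
```

```bash
python3 go.py .47 -.52 .2 9.7
python3 - <<'E'
from bench import r
from h import *
f=r.grab_frame("wrist"); cv2.imwrite("pics/ae_w.png",f["frame"])
E
```

```text
t 31.05 tcp [ 0.4311 -0.3864  0.1852] F [ 1.9 -1.4 -0.2] w 10.2 j [ 1.19  0.42 -0.73  1.77  0.32  1.07  0.52]
yaw 10.0 tilt 0.27
['.47', '-.52', '.2', '9.7'] [138.3, -14.2, 15.1, -0.1, 0.3, 0.2]
```

View pics/ae_w.png

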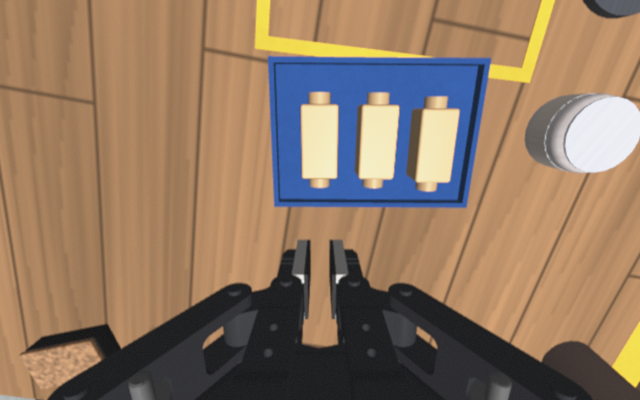

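```bash
python3 - <<'E'
from bench import r
from h import *
f=r.grab_frame("wrist"); 
P=plane(f,[[269,60],[489,59],[467,206],[277,206]],.02)[:,:2]; print(P.round(4),rect(P))
f=r.grab_frame("top"); print(carrier(f))
E
python3 go.py .505 -.455 .08 9.7
```

```text
[[ 0.3542 -0.2788]
 [ 0.5853 -0.2387]
 [ 0.6147 -0.4016]
 [ 0.3829 -0.4408]] (array([ 0.4843, -0.34  ]), np.float64(9.71), array([0.2346, 0.1655, 0.2351, 0.1645]))
[(array([ 0.4863, -0.3302]), np.float64(9.72), array([0.2345, 0.1675, 0.2341, 0.1679]))]
t 31.2 tcp [ 0.4282 -0.3881  0.1807] F [ 0.4  0.4 -0. ] w 10.2 j [ 1.19  0.43 -0.73  1.77  0.32  1.07  0.52]
yaw 9.7 tilt 0.1
['.505', '-.455', '.08', '9.7'] [78.9, 100.5, 64.6, 0.1, -0.0, -0.0]
```

Emit:
{"api": "drive_tool", "payload": {
  "series": [
    [30,0,20,0,0,0,85],
    [60,0,40,0,0,0,85],
    [90,10,64,0,0,0,85],
    [90,60,64,0,0,0,85],
    [90,100,64,0,0,0,85]
  ]
}}

```text
clock: 31.7
tcp_pos: [0.5071, -0.465, 0.0787]
orientation: [-1.284, 1.085, -1.082]
contact_force: [-1.1, -0.1, -1.3]
grip_width: 0.0809
```

```bash
python3 - <<'E'
from bench import r
from h import *
f=r.grab_frame("wrist"); cv2.imwrite("pics/af_w.png",f["frame"])
E
python3 go.py .505 -.466 -.03 9.7
```

```text
t 31.75 tcp [ 0.5023 -0.462   0.0709] F [-2.   0.3 -5.9] w 84.8 j [ 1.07  0.7  -0.63  1.59  0.46  1.02  0.47]
yaw 9.8 tilt 0.78
['.505', '-.466', '-.03', '9.7'] [5.5, 100.9, 2.8, 0.5, 0.1, -0.6]
```

View pics/af_w.png

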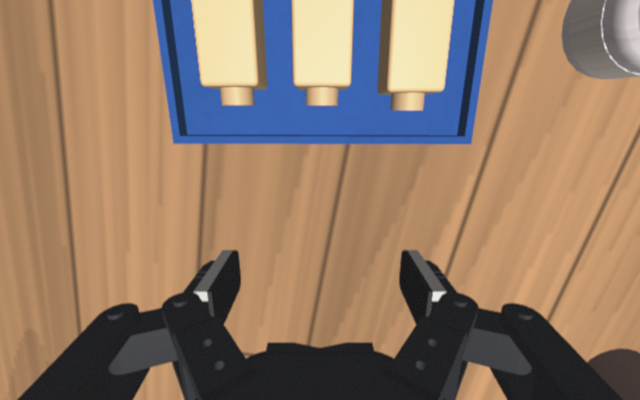

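Emit:
{"api": "drive_tool", "payload": {
  "series": [
    [5,25,3,0.5,0,-0.5,85],
    [5,60,3,0.5,0,-0.5,85],
    [5,85,3,0.5,0,-0.5,85],
    [5,92,3,0.5,0,-0.5,85],
    [5,94,3,0.5,0,-0.5,85]
  ]
}}

```text
clock: 32.25
tcp_pos: [0.5052, -0.4648, -0.0229]
orientation: [-1.283, 1.084, -1.08]
contact_force: [0.0, -0.2, 0.1]
grip_width: 0.0852
```

Emit:
{"api": "drive_tool", "payload": {
  "series": [
    [0,2,0,0,0,0,85],
    [0,4,0,0,0,0,85],
    [0,6,0,0,0,0,85],
    [0,6,0,0,0,0,85]
  ]
}}

```text
clock: 32.65
tcp_pos: [0.5054, -0.465, -0.0284]
orientation: [-1.284, 1.084, -1.081]
contact_force: [0.3, -0.2, -0.2]
grip_width: 0.085
```

```bash
python3 - <<'E'
from bench import r
from h import *
f=r.grab_frame("wrist"); cv2.imwrite("pics/ag_w.png",f["frame"])
f=r.grab_frame("scene"); cv2.imwrite("pics/ag_s.png",cv2.resize(f["frame"][130:300,120:300],None,fx=4,fy=4,interpolation=cv2.INTER_CUBIC)[:600])
E
python3 go.py
```

```text
t 32.75 tcp [ 0.5053 -0.4649 -0.0285] F [-0.2 -0.2  1.4] w 85.1 j [ 1.04  0.82 -0.57  1.63  0.55  0.86  0.41]
yaw 9.8 tilt 0.15
```

View pics/ag_s.png

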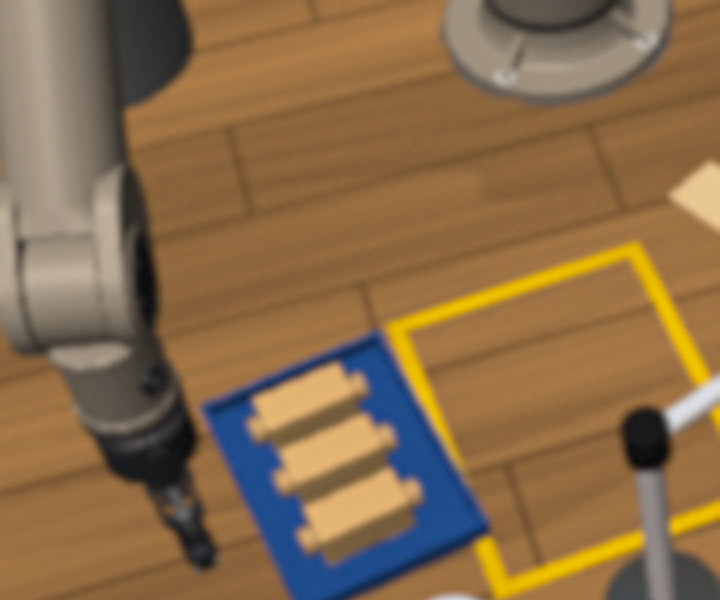

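View pics/ag_w.png

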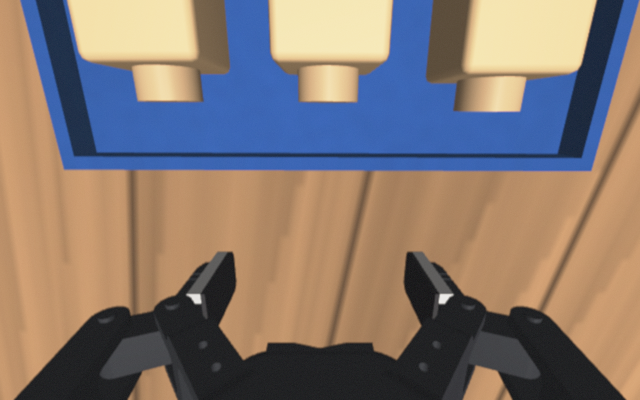

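Emit:
{"api": "drive_tool", "payload": {
  "series": [
    [0,2,0,0,0,0,85],
    [0,4,0,0,0,0,85],
    [0,5,0,0,0,0,85],
    [0,5,0,0,0,0,85]
  ]
}}

```text
clock: 33.15
tcp_pos: [0.5052, -0.4647, -0.0339]
orientation: [-1.283, 1.084, -1.08]
contact_force: [-0.7, -0.0, 0.3]
grip_width: 0.0854
```

Emit:
{"api": "drive_tool", "payload": {
  "series": [
    [0,2,0,0,0,0,85],
    [0,3,0,0,0,0,85],
    [0,3,0,0,0,0,85]
  ]
}}

```text
clock: 33.45
tcp_pos: [0.505, -0.4646, -0.0371]
orientation: [-1.283, 1.085, -1.08]
contact_force: [0.1, 0.4, -0.1]
grip_width: 0.0849
```

```bash
python3 go.py .5 -.42 -.036 9.7 .497 -.34 -.036 8 .494 -.28 -.036 6 .492 -.222 -.036 3.8
```

```text
t 33.45 tcp [ 0.505  -0.4646 -0.0371] F [ 0.1  0.4 -0.1] w 84.9 j [ 1.03  0.83 -0.57  1.63  0.55  0.85  0.41]
yaw 9.8 tilt 0.19
['.5', '-.42', '-.036', '9.7'] [-44.8, -1.0, 2.7, 0.0, 0.1, -0.2]
['.497', '-.34', '-.036', '8'] [-124.2, -0.7, 13.3, 0.0, 1.8, -0.2]
['.494', '-.28', '-.036', '6'] [-183.8, -0.5, 20.6, 0.0, 3.8, -0.2]
['.492', '-.222', '-.036', '3.8'] [-241.3, -0.4, 28.5, 0.0, 6.0, -0.2]
```

Emit:
{"api": "drive_tool", "payload": {
  "series": [
    [-12,0,1,0,0,0,85],
    [-24,0,2,0,0,0,85],
    [-32,0,3,0,0,0,85],
    [-40,0,4,0,0,0,85],
    [-48,0,5,0,0,0,85]
  ]
}}

```text
clock: 33.95
tcp_pos: [0.5016, -0.4175, -0.0368]
orientation: [-1.285, 1.083, -1.082]
contact_force: [0.0, -5.7, -2.3]
grip_width: 0.0852
```

```bash
python3 go.py .497 -.34 -.036 8
python3 - <<'E'
from bench import r
from h import *
f=r.grab_frame("wrist"); cv2.imwrite("pics/ah_w.png",f["frame"])
f=r.grab_frame("top"); print(carrier(f))
E
```

```text
t 33.95 tcp [ 0.5016 -0.4175 -0.0368] F [ 0.  -5.7 -2.3] w 85.2 j [ 1.    0.79 -0.57  1.72  0.56  0.8   0.33]
yaw 9.8 tilt 0.06
['.497', '-.34', '-.036', '8'] [-77.2, -0.7, 8.6, 0.0, 1.8, -0.0]
[(array([ 0.4851, -0.3193]), np.float64(10.09), array([0.2349, 0.1667, 0.234 , 0.1692]))]
```

View pics/ah_w.png

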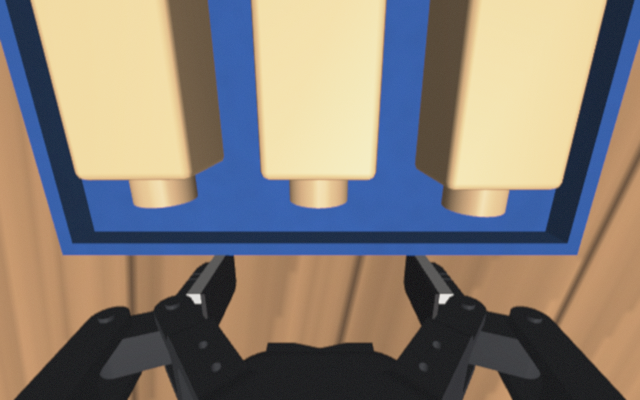

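Emit:
{"api": "drive_tool", "payload": {
  "series": [
    [-14,0,2,0,0.5,0,85],
    [-29,0,4,0,1,0,85],
    [-45,0,6,0,1.4,0,85],
    [-61,0,8,0,1.8,0,85],
    [-77,0,9,0,2.2,0,85]
  ]
}}

```text
clock: 34.55
tcp_pos: [0.4971, -0.3391, -0.0366]
orientation: [-1.268, 1.113, -1.11]
contact_force: [0.8, -4.8, -2.3]
grip_width: 0.0849
```

```bash
python3 go.py .4925 -.225 -.036 3.8
python3 - <<'E'
from bench import r
from h import *
f=r.grab_frame("wrist"); cv2.imwrite("pics/ai_w.png",f["frame"])
f=r.grab_frame("top"); print(carrier(f)); cv2.imwrite("pics/ai_t.png",cv2.resize(f["frame"][150:350,280:540],None,fx=3,fy=3))
E
```

```text
t 34.55 tcp [ 0.4971 -0.3391 -0.0366] F [ 0.8 -4.8 -2.3] w 84.9 j [ 0.91  0.73 -0.56  1.85  0.56  0.73  0.16]
yaw 7.6 tilt 0.12
['.4925', '-.225', '-.036', '3.8'] [-113.8, -0.4, 10.5, 0.1, 3.8, -0.1]
[(array([ 0.484 , -0.2378]), np.float64(7.85), array([0.2345, 0.1666, 0.2342, 0.1686]))]
```

View pics/ai_t.png

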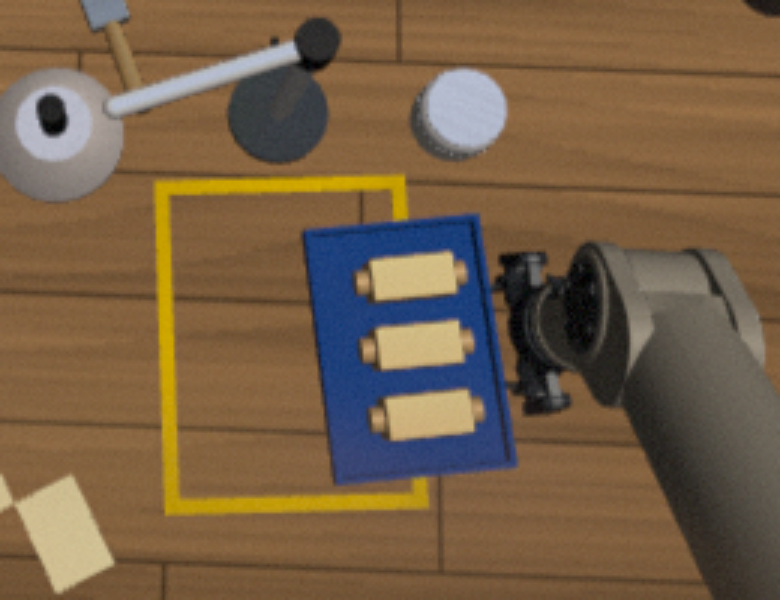

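Emit:
{"api": "drive_tool", "payload": {
  "series": [
    [-13,0,1,0,0.8,0,85],
    [-27,0,3,0,1.6,0,85],
    [-41,0,4,0,2.4,0,85],
    [-55,0,6,0,3,0,85],
    [-68,0,8,0,3.4,0,85]
  ]
}}

```text
clock: 35.15
tcp_pos: [0.4957, -0.2689, -0.0363]
orientation: [-1.243, 1.157, -1.15]
contact_force: [-0.3, -4.3, -2.9]
grip_width: 0.085
```

```bash
python3 go.py .4925 -.225 -.036 3.8
python3 - <<'E'
from bench import r
from h import *
f=r.grab_frame("top"); print(carrier(f)); frame(f)
E
```

```text
t 35.15 tcp [ 0.4957 -0.2689 -0.0363] F [-0.3 -4.3 -2.9] w 85.0 j [ 0.81  0.68 -0.55  1.94  0.55  0.67 -0.01]
yaw 4.3 tilt 0.23
['.4925', '-.225', '-.036', '3.8'] [-44.0, -0.2, 0.1, 0.1, 0.5, -0.2]
[(array([ 0.4882, -0.1723]), np.float64(4.55), array([0.2344, 0.166 , 0.2338, 0.1679]))]
fr (array([ 0.486 , -0.1248]), np.float64(3.54), array([0.3151, 0.2439, 0.3199, 0.2433])) [[0.65, -0.237, 0.0], [0.336, -0.256, 0.0], [0.319, -0.013, 0.0], [0.639, 0.007, 0.0]]
```

Emit:
{"api": "drive_tool", "payload": {
  "series": [
    [-10,0,0,0,0.2,0,85],
    [-20,0,0,0,0.4,0,85],
    [-30,0,0,0,0.6,0,85],
    [-40,0,0,0,0.7,0,85],
    [-46,0,0,0,0.8,0,85]
  ]
}}

```text
clock: 35.7
tcp_pos: [0.4925, -0.2186, -0.0359]
orientation: [-1.237, 1.166, -1.156]
contact_force: [-0.1, -5.3, -3.6]
grip_width: 0.0849
```

```bash
python3 go.py .4925 -.30 -.036 3.8
python3 - <<'E'
from bench import r
from h import *
f=r.grab_frame("top"); print(carrier(f)); frame(f);cv2.imwrite("pics/aj_t.png",cv2.resize(f["frame"][150:350,280:540],None,fx=3,fy=3))
E
```

```text
t 35.7 tcp [ 0.4925 -0.2186 -0.0359] F [-0.1 -5.3 -3.6] w 84.9 j [ 0.73  0.66 -0.55  2.    0.55  0.64 -0.11]
yaw 3.7 tilt 0.36
['.4925', '-.30', '-.036', '3.8'] [81.3, -0.4, -5.2, 0.1, -0.1, -0.3]
[(array([ 0.4858, -0.1223]), np.float64(3.75), array([0.2339, 0.1668, 0.2338, 0.1661]))]
fr (array([ 0.4862, -0.1262]), np.float64(3.54), array([0.3176, 0.2468, 0.3177, 0.2462])) [[0.653, -0.239, 0.0], [0.336, -0.259, 0.0], [0.319, -0.013, 0.0], [0.637, 0.006, 0.0]]
```

View pics/aj_t.png

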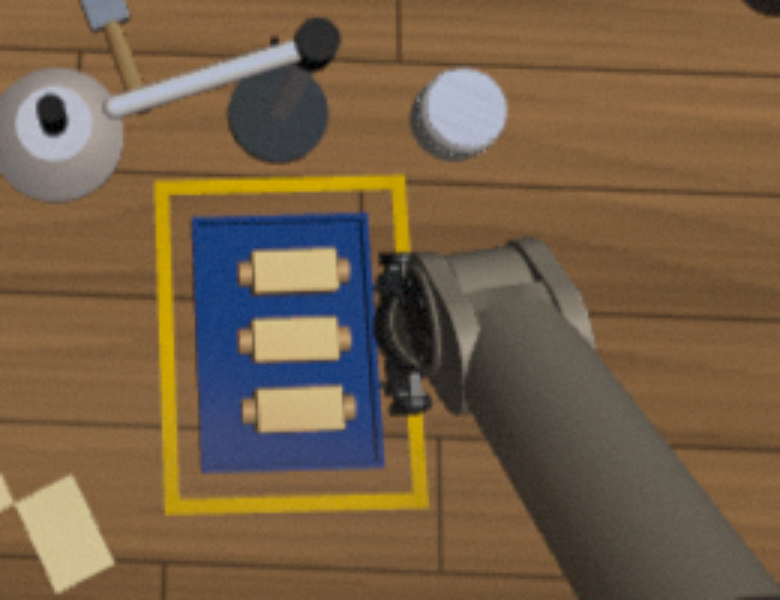

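Emit:
{"api": "drive_tool", "payload": {
  "series": [
    [15,0,0,0,0,0,85],
    [40,0,0,0,0,0,85],
    [55,-20,0,0,0,0,70],
    [55,-65,0,0,0,0,50],
    [55,-115,0,0,0,0,30]
  ]
}}

```text
clock: 36.25
tcp_pos: [0.4952, -0.2736, 0.079]
orientation: [-1.235, 1.17, -1.153]
contact_force: [1.6, -0.2, -0.9]
grip_width: 0.0437
```

```bash
python3 go.py .43 -.2 .26 10 .45 0 .26 20
```

```text
t 36.25 tcp [ 0.4952 -0.2736  0.079 ] F [ 1.6 -0.2 -0.9] w 43.7 j [ 0.91  0.53 -0.66  1.88  0.4   0.88  0.11]
yaw 3.7 tilt 0.6
['.43', '-.2', '.26', '10'] [-79.3, -180.0, -61.2, 0.2, -6.3, -0.6]
['.45', '0', '.26', '20'] [-277.7, -178.3, -28.5, 0.2, -16.3, -0.6]
```

Emit:
{"api": "drive_tool", "payload": {
  "series": [
    [0,-45,-10,0,-1,0,30],
    [0,-90,-25,0,-2,0,30],
    [-10,-135,-40,0,-4,0,30],
    [-40,-165,-52,0,-6,0,30],
    [-80,-180,-61,0,-8,0,30]
  ]
}}

```text
clock: 36.75
tcp_pos: [0.4309, -0.2005, 0.263]
orientation: [-1.292, 1.063, -1.054]
contact_force: [0.4, 0.1, 0.2]
grip_width: 0.03
```

```bash
python3 go.py .44 0 .26 20 .38 .24 .2 30.5
```

```text
t 36.75 tcp [ 0.4309 -0.2005  0.263 ] F [0.4 0.1 0.2] w 30.0 j [ 1.08  0.16 -0.85  1.88  0.13  1.16  0.39]
yaw 11.5 tilt 0.45
['.44', '0', '.26', '20'] [-194.6, 4.6, 49.0, -0.1, -8.5, -0.4]
['.38', '.24', '.2', '30.5'] [-441.3, 66.5, 38.2, -0.1, -19.0, -0.4]
```

Emit:
{"api": "drive_tool", "payload": {
  "series": [
    [-48,0,14,0,-2,0,30],
    [-96,0,28,0,-4,0,30],
    [-144,0,36,0,-6,0,30],
    [-192,0,44,0,-8,0,30],
    [-240,0,46,0,-10,0,30]
  ]
}}

```text
clock: 37.25
tcp_pos: [0.4282, 0.0458, 0.2656]
orientation: [-1.357, 0.929, -0.922]
contact_force: [1.3, 0.6, 0.6]
grip_width: 0.0302
```

```bash
python3 go.py .37 .261 .2 30.5
```

```text
t 37.25 tcp [0.4282 0.0458 0.2656] F [1.3 0.6 0.6] w 30.2 j [ 0.8   0.08 -1.07  1.96  0.07  1.14  0.08]
yaw 21.7 tilt 0.5
['.37', '.261', '.2', '30.5'] [-220.9, 67.4, 25.1, -0.2, -8.8, -0.4]
```

Emit:
{"api": "drive_tool", "payload": {
  "series": [
    [-45,5,5,0,-2,0,30],
    [-90,15,10,0,-4,0,30],
    [-135,25,15,0,-6,0,30],
    [-180,45,20,0,-8,0,30],
    [-221,67,25,0,-9,0,30]
  ]
}}

```text
clock: 37.75
tcp_pos: [0.37, 0.2631, 0.2007]
orientation: [-1.406, 0.808, -0.802]
contact_force: [0.3, -0.1, 0.1]
grip_width: 0.03
```

```bash
python3 go.py .37 .261 .02 30.5;  python3 - <<'E'
from bench import r
from h import *
f=r.grab_frame("wrist"); cv2.imwrite("pics/ak_w.png",f["frame"])
o=r.get_obs(); t=o["tcp_pos"]; print(proj(f,[[t[0],t[1],.0715]]))
E
```

```text
t 37.75 tcp [0.37   0.2631 0.2007] F [ 0.3 -0.1  0.1] w 30.0 j [ 0.29  0.28 -1.19  2.    0.3   1.04 -0.49]
yaw 30.7 tilt 0.59
['.37', '.261', '.02', '30.5'] [3.2, 180.6, -2.2, -0.4, 0.2, -0.4]
[[318.99104961 175.52601551]]
```

View pics/ak_w.png

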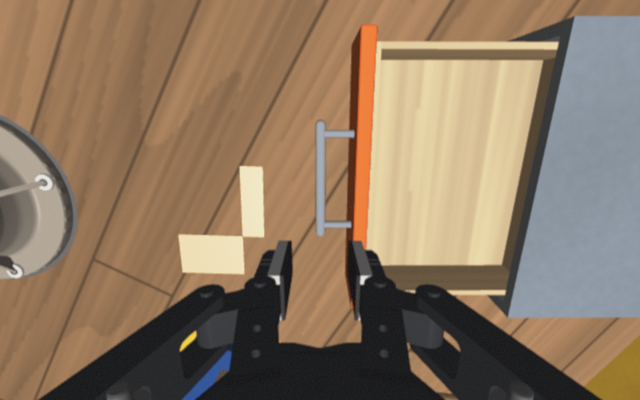

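Emit:
{"api": "drive_tool", "payload": {
  "series": [
    [1,45,0,0,0,0,30],
    [2,90,0,0,0,0,30],
    [3,135,0,0,0,0,30],
    [3,165,0,0,0,0,30],
    [3,180,0,0,0,0,30]
  ]
}}

```text
clock: 38.3
tcp_pos: [0.3643, 0.2689, 0.0158]
orientation: [-1.413, 0.805, -0.786]
contact_force: [-0.1, 0.3, 0.1]
grip_width: 0.0302
```

Emit:
{"api": "drive_tool", "payload": {
  "series": [
    [0,0,0,0,0,0,0],
    [0,0,0,0,0,0,0],
    [0,0,0,0,0,0,0],
    [0,0,0,0,0,0,0],
    [0,0,0,0,0,0,0]
  ],
  "squeeze": 60
}}

```text
clock: 38.8
tcp_pos: [0.3642, 0.2686, 0.0154]
orientation: [-1.412, 0.807, -0.785]
contact_force: [3.2, 5.3, -28.4]
grip_width: 0.0085
```

```bash
python3 go.py .513 .346 .02 30.5
```

```text
t 38.8 tcp [0.3642 0.2686 0.0154] F [  3.2   5.3 -28.4] w 8.5 j [-0.01  0.56 -0.91  2.17  0.67  0.72 -0.83]
yaw 31.4 tilt 0.89
['.513', '.346', '.02', '30.5'] [11.3, -4.8, 167.3, -0.0, 0.9, -0.9]
```

Emit:
{"api": "drive_tool", "payload": {
  "series": [
    [0,0,10,0,0,0,0],
    [0,-1,24,0,0,0,0],
    [1,-1,40,0,0,0,0],
    [1,-1,56,0,0,0,0],
    [1,-1,70,0,0,0,0]
  ]
}}

```text
clock: 39.3
tcp_pos: [0.4232, 0.3036, 0.0154]
orientation: [-1.415, 0.81, -0.783]
contact_force: [-3.4, 3.1, -19.5]
grip_width: 0.0087
```

Emit:
{"api": "drive_tool", "payload": {
  "series": [
    [0,0,15,0,0,0,0],
    [0,0,30,0,0,0,0],
    [1,0,45,0,0,0,0],
    [1,0,60,0,0,0,0],
    [1,0,75,0,0,0,0]
  ]
}}

```text
clock: 39.8
tcp_pos: [0.4876, 0.3418, 0.0153]
orientation: [-1.416, 0.812, -0.782]
contact_force: [-3.2, 1.2, -9.2]
grip_width: 0.0089
```

```bash
python3 go.py .513 .346 .02 30.5
```

```text
t 39.8 tcp [0.4876 0.3418 0.0153] F [-3.2  1.2 -9.2] w 8.9 j [-0.09  0.74 -0.86  1.84  0.68  0.89 -0.72]
yaw 31.4 tilt 1.07
['.513', '.346', '.02', '30.5'] [9.5, -5.0, 23.9, 0.3, 0.9, -1.0]
```

Emit:
{"api": "drive_tool", "payload": {
  "series": [
    [0,0,8,0,0,0,0],
    [0,0,15,0,0,0,0],
    [0,0,20,0,0,0,0],
    [0,0,20,0,0,0,0]
  ]
}}

```text
clock: 40.2
tcp_pos: [0.5054, 0.3523, 0.0153]
orientation: [-1.415, 0.812, -0.783]
contact_force: [-0.6, 2.9, -10.6]
grip_width: 0.0085
```

Emit:
{"api": "drive_tool", "payload": {
  "series": [
    [0,0,2,0,0,0,0],
    [0,0,4,0,0,0,0],
    [0,0,5,0,0,0,0],
    [0,0,5,0,0,0,0]
  ]
}}

```text
clock: 40.6
tcp_pos: [0.5063, 0.3528, 0.0151]
orientation: [-1.422, 0.813, -0.782]
contact_force: [-10.6, -5.2, 0.8]
grip_width: 0.0083
```

Emit:
{"api": "drive_tool", "payload": {
  "series": [
    [0,0,3,0,0,0,0],
    [0,0,6,0,0,0,0],
    [0,0,6,0,0,0,0]
  ]
}}

```text
clock: 40.9
tcp_pos: [0.506, 0.3524, 0.0151]
orientation: [-1.435, 0.815, -0.78]
contact_force: [-16.3, -11.4, 8.0]
grip_width: 0.0089
```

Run:
```python
from bench import r
from h import *
f=r.grab_frame("top"); cv2.imwrite("pics/al_t.png",cv2.resize(f["frame"][100:300,80:340],None,fx=3,fy=3)); print(carrier(f))
```

```text
[(array([ 0.6682, -0.1078]), np.float64(19.76), array([0.1671, 0.4514, 1.1842, 0.7157]))]
```

View pics/al_t.png

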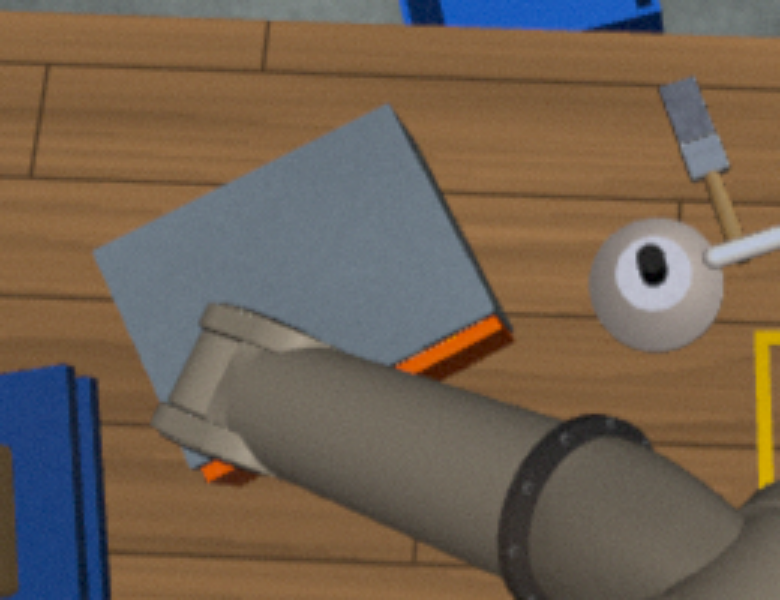

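Emit:
{"api": "drive_tool", "payload": {
  "series": [
    [0,0,0,0,0,0,26],
    [0,0,0,0,0,0,26],
    [0,-10,0,0,0,0,26],
    [0,-40,0,0,0,0,26],
    [0,-85,0,0,0,0,26]
  ]
}}

```text
clock: 41.45
tcp_pos: [0.5081, 0.3518, 0.1004]
orientation: [-1.436, 0.816, -0.779]
contact_force: [1.5, 0.4, 0.8]
grip_width: 0.026
```

```bash
python3 go.py .48 .30 .25 25
python3 - <<'E'
from bench import r
from h import *
f=r.grab_frame("wrist"); cv2.imwrite("pics/am_w.png",f["frame"])
E
```

```text
t 41.45 tcp [0.5081 0.3518 0.1004] F [1.5 0.4 0.8] w 26.0 j [-0.06  0.68 -0.92  1.71  0.58  1.08 -0.62]
yaw 31.5 tilt 1.59
['.48', '.30', '.25', '25'] [27.7, -148.6, -54.8, 1.5, 6.4, -0.6]
```

View pics/am_w.png

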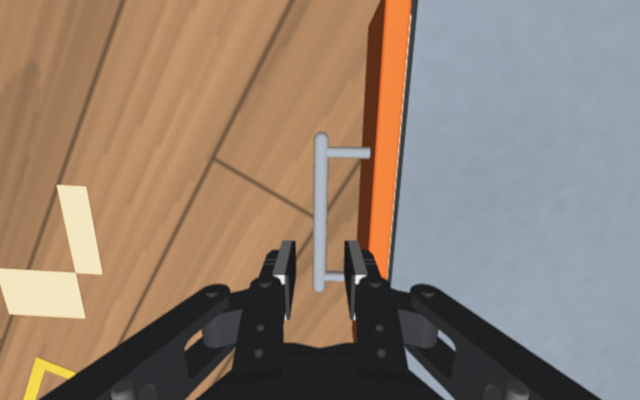

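```bash
python3 go.py .5 .3 .33 25 .6 .13 .34 18
```

```text
t 41.5 tcp [0.5116 0.3562 0.1097] F [1.6 2.7 5.5] w 26.1 j [-0.06  0.67 -0.93  1.71  0.58  1.08 -0.62]
yaw 31.5 tilt 1.07
['.5', '.3', '.33', '25'] [39.0, -220.4, -42.0, 0.8, 6.4, -0.7]
['.6', '.13', '.34', '18'] [236.0, -233.0, -45.6, 0.8, 13.4, -0.7]
```

Emit:
{"api": "drive_tool", "payload": {
  "series": [
    [0,-48,0,0,0,0,26],
    [0,-96,-8,0,2,0,26],
    [0,-145,-20,0,4,0,34],
    [15,-190,-30,0,5,0,40],
    [39,-222,-42,0,6,0,44]
  ]
}}

```text
clock: 42.0
tcp_pos: [0.4994, 0.3026, 0.3366]
orientation: [-1.388, 0.886, -0.86]
contact_force: [1.4, -0.8, 0.3]
grip_width: 0.0441
```

```bash
python3 go.py .6 .13 .34 18
```

```text
t 42.0 tcp [0.4994 0.3026 0.3366] F [ 1.4 -0.8  0.3] w 44.1 j [ 0.13  0.4  -1.05  1.53  0.33  1.41 -0.49]
yaw 25.7 tilt 0.9
['.6', '.13', '.34', '18'] [199.0, -6.2, 15.9, 0.5, 7.7, -0.7]
```

Emit:
{"api": "drive_tool", "payload": {
  "series": [
    [45,-2,3,0,2,0,44],
    [90,-4,6,0,4,0,44],
    [135,-6,10,0,6,0,44],
    [175,-6,14,0,7.5,-0.5,44],
    [199,-6,16,0.5,7.5,-0.7,44]
  ]
}}

```text
clock: 42.5
tcp_pos: [0.6027, 0.1262, 0.341]
orientation: [-1.339, 0.975, -0.978]
contact_force: [0.4, -0.5, 0.8]
grip_width: 0.0433
```

```bash
python3 go.py .637 .093 .34 18
python3 - <<'E'
from bench import r
from h import *
f=r.grab_frame("wrist"); cv2.imwrite("pics/an_w.png",f["frame"])
o=r.get_obs(); t=o["tcp_pos"]; print(proj(f,[[t[0],t[1],.305],[.637,.093,.305],[.637,.093,.255]]))
E
```

```text
t 42.5 tcp [0.6027 0.1262 0.341 ] F [ 0.4 -0.5  0.8] w 43.3 j [ 0.37  0.43 -0.96  1.46  0.35  1.43 -0.28]
yaw 17.9 tilt 0.15
['.637', '.093', '.34', '18'] [42.2, 1.1, 22.5, -0.1, -0.1, 0.1]
[[321.96328832 215.68073026]
 [348.59324486 259.30187491]
 [343.67813795 234.40011529]]
```

View pics/an_w.png

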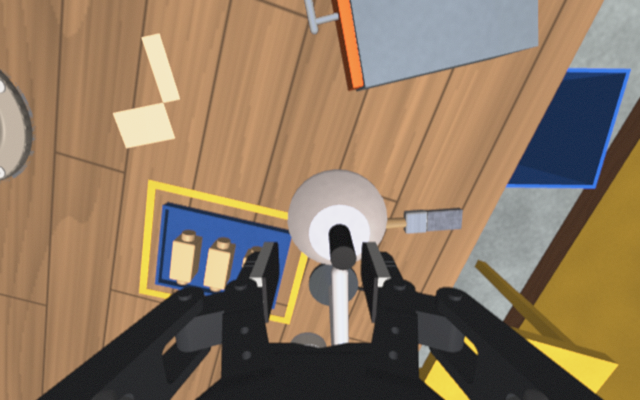

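```bash
python3 - <<'E'
from bench import r
from h import *
f=r.grab_frame("wrist"); print(plane(f,[343,258],.305),plane(f,[338,219],.205))
f=r.grab_frame("top"); print(carrier(f)); cv2.imwrite("pics/ao_t.png",f["frame"])
E
python3 go.py .634 .094 .34 18
```

```text
[[0.63362065 0.08928079 0.305     ]] [[0.63708365 0.08575481 0.205     ]]
t 42.65 tcp [0.6013 0.1283 0.3408] F [-0.6 -0.2 -0. ] w 43.8 j [ 0.37  0.43 -0.97  1.46  0.35  1.43 -0.29]
yaw 17.9 tilt 0.1
['.634', '.094', '.34', '18'] [42.7, 0.8, 20.5, -0.1, -0.1, -0.0]Traceback (most recent call last):
  File "<stdin>", line 4, in <module>
  File "h.py", line 54, in carrier
    if .3<P[0]<.8 and -.6<P[1]<.25: out.append(rect(plane(f,quad(k),.02)))
                                                            ~~~~^^^
  File "h.py", line 37, in quad
    p,q=a[i],a[(i+1)%4]; d=(q-p)/np.linalg.norm(q-p); n=np.array([-d[1],d[0]])
             ~^^^^^^^^^
IndexError: index 3 is out of bounds for axis 0 with size 3
```

Emit:
{"api": "drive_tool", "payload": {
  "series": [
    [15,0,7,0,0,0,44],
    [30,0,14,0,0,0,44],
    [45,0,21,0,0,0,44],
    [45,0,21,0,0,0,44]
  ]
}}

```text
clock: 43.05
tcp_pos: [0.6371, 0.0889, 0.34]
orientation: [-1.339, 0.978, -0.979]
contact_force: [0.3, -0.1, 0.5]
grip_width: 0.0442
```

```bash
python3 go.py .635 .091 .228 18
python3 - <<'E'
from bench import r
from h import *
f=r.grab_frame("wrist"); cv2.imwrite("pics/ap_w.png",f["frame"])
o=r.get_obs(); t=o["tcp_pos"]; print(proj(f,[[t[0],t[1],.305]]))
f=r.grab_frame("scene"); cv2.imwrite("pics/ap_s.png",cv2.resize(f["frame"][100:260,250:430],None,fx=3.5,fy=3.5,interpolation=cv2.INTER_CUBIC))
E
```

```text
t 43.05 tcp [0.6371 0.0889 0.34  ] F [ 0.3 -0.1  0.5] w 44.2 j [ 0.39  0.48 -0.94  1.4   0.38  1.46 -0.22]
yaw 17.7 tilt 0.07
['.635', '.091', '.228', '18'] [-2.6, 112.0, -1.5, -0.1, -0.3, -0.0]
[[320.8020688  209.08524437]]
```

View pics/ap_w.png

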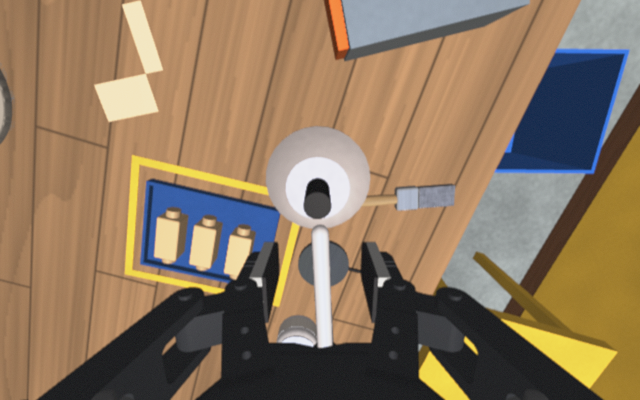

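View pics/ap_s.png

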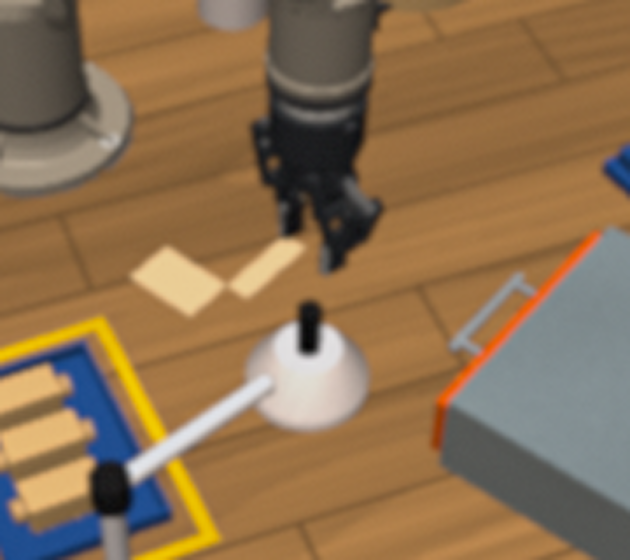

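Emit:
{"api": "drive_tool", "payload": {
  "series": [
    [-4,20,-3,0,0,0,44],
    [-4,45,-3,0,0,0,44],
    [-4,70,-3,0,0,0,44],
    [-4,90,-3,0,0,0,44],
    [-4,100,-3,0,0,0,44]
  ]
}}

```text
clock: 43.65
tcp_pos: [0.6298, 0.0957, 0.2386]
orientation: [-1.342, 0.977, -0.972]
contact_force: [0.1, 0.2, -0.1]
grip_width: 0.0437
```

```bash
python3 go.py
python3 - <<'E'
from bench import r
from h import *
f=r.grab_frame("wrist"); cv2.imwrite("pics/aq_w.png",f["frame"])
f=r.grab_frame("scene"); cv2.imwrite("pics/aq_s.png",cv2.resize(f["frame"][100:260,250:430],None,fx=3.5,fy=3.5,interpolation=cv2.INTER_CUBIC))
E
```

```text
t 43.65 tcp [0.6298 0.0957 0.2386] F [ 0.1  0.2 -0.1] w 43.7 j [ 0.39  0.53 -0.92  1.55  0.43  1.27 -0.28]
yaw 18.0 tilt 0.15
```

View pics/aq_w.png

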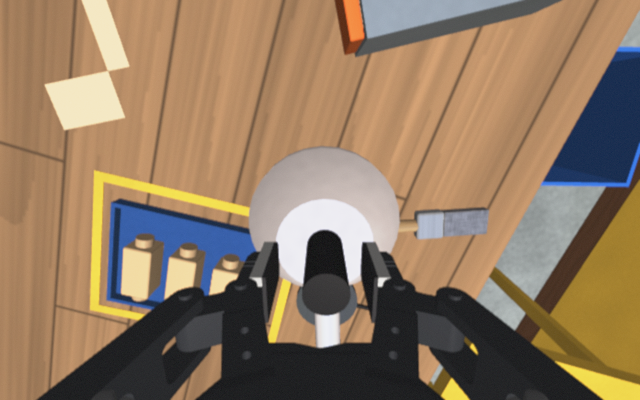

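View pics/aq_s.png

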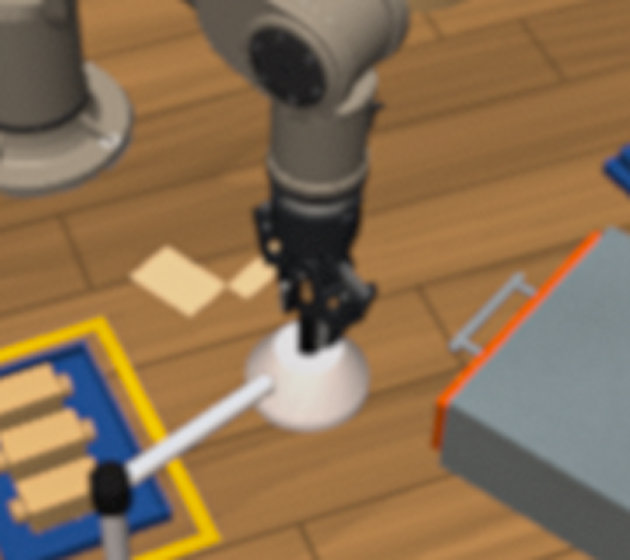

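Emit:
{"api": "drive_tool", "payload": {
  "series": [
    [4,4,2,0,0,0,44],
    [4,6,2,0,0,0,44],
    [4,6,2,0,0,0,0],
    [4,6,2,0,0,0,0],
    [4,6,2,0,0,0,0]
  ],
  "squeeze": 60
}}

```text
clock: 44.25
tcp_pos: [0.6337, 0.0924, 0.234]
orientation: [-1.34, 0.976, -0.974]
contact_force: [0.0, -0.5, 1.9]
grip_width: 0.0204
```

Emit:
{"api": "drive_tool", "payload": {
  "series": [
    [0,0,0,0,0,0,0],
    [0,0,0,0,0,0,0],
    [0,0,0,0,0,0,0]
  ]
}}

```text
clock: 44.55
tcp_pos: [0.6337, 0.0924, 0.2339]
orientation: [-1.341, 0.976, -0.973]
contact_force: [0.5, -0.5, -0.3]
grip_width: 0.0209
```

```bash
cat > arc.py <<'E'
from bench import r
from h import *
import sys
o=r.get_obs(); t=o["tcp_pos"]; H=np.array([.706,-.114])
R0=R.from_rotvec(o["orientation"]); Rm=R0.as_matrix(); yaw=np.degrees(np.arctan2(Rm[1,2],Rm[0,2]))
v=t[:2]-H; a=np.degrees(np.arctan2(v[1],v[0])); print("t",o["clock"],"r",np.hypot(*v),"ang",a,"yaw",yaw,"F",o["contact_force"].round(1),"w",o["grip_width"],"j",o["joints"].round(2),"M",o["moment"].round(1))
for d in map(float,sys.argv[1:]):
    p=H+.22*np.array([np.cos(np.radians(a+d)),np.sin(np.radians(a+d))]) if False else H+np.hypot(*v)*np.array([np.cos(np.radians(a+d)),np.sin(np.radians(a+d))])
    print(d,p.round(4),rel(o,[*p,t[2]],Rt=R.from_rotvec([0,0,np.radians(d)])*R0).tolist())
E
python3 arc.py 4 8 12 16 20
```

```text
t 44.55 r 0.21873899219600232 ang 109.31141990269559 yaw 17.98545166974413 F [ 0.5 -0.5 -0.3] w 0.020925952032526958 j [ 0.39  0.54 -0.91  1.55  0.44  1.27 -0.28] M [-0.  -0.1 -0.1]
4.0 [0.6194 0.0869] [0.9, 0.0, -15.2, -0.0, -4.0, -0.0]
8.0 [0.6056 0.0804] [2.8, -0.0, -30.4, -0.0, -8.0, -0.0]
12.0 [0.5923 0.0729] [5.8, -0.0, -45.4, -0.0, -12.0, -0.0]
16.0 [0.5796 0.0645] [9.9, -0.0, -60.1, -0.0, -16.0, -0.0]
20.0 [0.5674 0.0552] [14.9, -0.0, -74.5, -0.0, -20.0, -0.0]
```

Knob gripped (21 mm). Swing along the arc.

Emit:
{"api": "drive_tool", "payload": {
  "series": [
    [1,0,-15,0,-4,0,0],
    [3,0,-30,0,-8,0,0],
    [6,0,-45,0,-12,0,0],
    [10,0,-60,0,-16,0,0],
    [15,0,-75,0,-20,0,0]
  ]
}}

```text
clock: 45.05
tcp_pos: [0.5677, 0.054, 0.2339]
orientation: [-1.451, 0.706, -0.707]
contact_force: [7.1, -3.1, -2.2]
grip_width: 0.0203
```

```bash
python3 arc.py 4 8 12 16 20
```

```text
t 45.05 r 0.21762766328770503 ang 129.4571105602018 yaw 38.111749288362944 F [ 7.1 -3.1 -2.2] w 0.020261173638944256 j [ 0.58  0.45 -1.04  1.72  0.42  1.21  0.1 ] M [-0.5 -1.2  0. ]
4.0 [0.5563 0.044 ] [0.9, -0.0, -15.2, 0.0, -4.0, 0.0]
8.0 [0.5457 0.0331] [2.8, -0.1, -30.2, 0.0, -8.0, 0.0]
12.0 [0.5358 0.0216] [5.8, -0.1, -45.1, 0.0, -12.0, 0.0]
16.0 [0.5267 0.0094] [9.8, -0.1, -59.8, 0.0, -16.0, 0.0]
20.0 [ 0.5186 -0.0034] [14.9, -0.2, -74.1, 0.0, -20.0, 0.0]
```

Emit:
{"api": "drive_tool", "payload": {
  "series": [
    [1,0,-15,0,-4,0,0],
    [3,0,-30,0,-8,0,0],
    [6,0,-45,0,-12,0,0],
    [10,0,-60,0,-16,0,0],
    [15,0,-74,0,-20,0,0]
  ]
}}

```text
clock: 45.55
tcp_pos: [0.5192, -0.0041, 0.2339]
orientation: [-1.524, 0.432, -0.437]
contact_force: [6.6, -0.4, -3.9]
grip_width: 0.0205
```

```bash
python3 arc.py 4 8 12 16 20
```

```text
t 45.55 r 0.21671419930661281 ang 149.52264382759523 yaw 58.24440861493731 F [ 6.6 -0.4 -3.9] w 0.02048678087901016 j [ 0.83  0.4  -1.18  1.83  0.4   1.18  0.55] M [-0.2 -1.  -0.3]
4.0 [ 0.512  -0.0174] [0.9, -0.0, -15.1, 0.0, -4.0, 0.0]
8.0 [ 0.5057 -0.0311] [2.8, -0.1, -30.1, 0.0, -8.0, 0.0]
12.0 [ 0.5005 -0.0453] [5.7, -0.1, -44.9, 0.0, -12.0, 0.0]
16.0 [ 0.4962 -0.0598] [9.7, -0.2, -59.5, 0.0, -16.0, 0.1]
20.0 [ 0.4929 -0.0746] [14.7, -0.2, -73.8, 0.1, -20.0, 0.1]
```

Emit:
{"api": "drive_tool", "payload": {
  "series": [
    [1,0,-15,0,0,0,0],
    [3,0,-30,0,0,0,0],
    [6,0,-45,0,0,0,0],
    [9,0,-60,0,0,0,0],
    [14,0,-74,0,0,0,0]
  ]
}}

```text
clock: 46.05
tcp_pos: [0.4914, -0.0723, 0.234]
orientation: [-1.523, 0.429, -0.433]
contact_force: [1.7, 5.9, 0.5]
grip_width: 0.0206
```

```bash
python3 arc.py; python3 go.py .4862 -.126 .2339 n;  python3 - <<'E'
from bench import r
from h import *
f=r.grab_frame("top"); cv2.imwrite("pics/ar_t.png",cv2.resize(f["frame"][130:350,260:500],None,fx=2.7,fy=2.7))
E
```

```text
t 46.05 r 0.21861185604792222 ang 168.99602879754357 yaw 58.4547152161891 F [1.7 5.9 0.5] w 0.020600342924159378 j [ 1.02  0.35 -1.2   1.87  0.36  1.16  0.71] M [ 1.  -0.1  0.5]
t 46.05 tcp [ 0.4914 -0.0723  0.234 ] F [1.7 5.9 0.5] w 20.6 j [ 1.02  0.35 -1.2   1.87  0.36  1.16  0.71]
yaw 58.5 tilt 0.27
['.4862', '-.126', '.2339', 'n'] [23.7, -0.1, -48.5, 0.0, 0.0, 0.0]
```

View pics/ar_t.png

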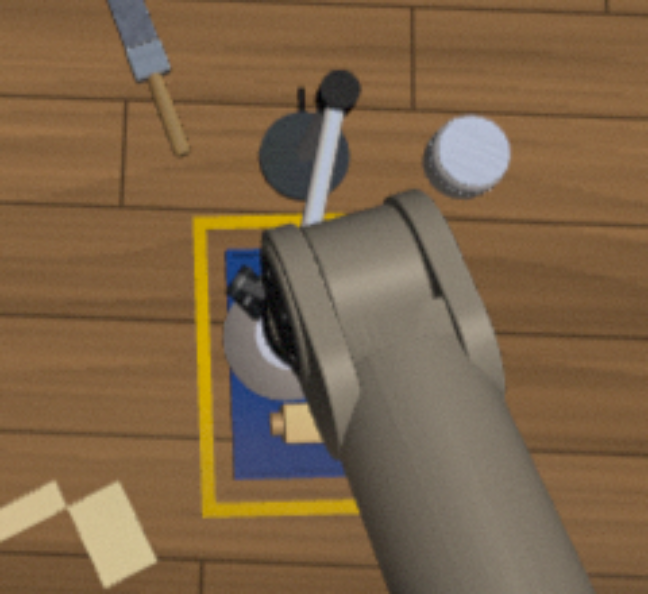

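Emit:
{"api": "drive_tool", "payload": {
  "series": [
    [5,0,-13,0,0,0,0],
    [10,0,-26,0,0,0,0],
    [16,0,-37,0,0,0,0],
    [22,0,-46,0,0,0,0],
    [23,0,-48,0,0,0,0]
  ]
}}

```text
clock: 46.6
tcp_pos: [0.4857, -0.1278, 0.234]
orientation: [-1.523, 0.432, -0.435]
contact_force: [4.5, 4.3, -2.6]
grip_width: 0.0206
```

```bash
python3 arc.py; python3 go.py .4862 -.126 .2339 n
```

```text
t 46.6 r 0.22072254514065134 ang -176.41251819049558 yaw 58.29635693979577 F [ 4.5  4.3 -2.6] w 0.02056938008648321 j [ 1.12  0.36 -1.19  1.86  0.37  1.16  0.82] M [ 0.7 -0.6  0.2]
t 46.6 tcp [ 0.4857 -0.1278  0.234 ] F [ 4.5  4.3 -2.6] w 20.6 j [ 1.12  0.36 -1.19  1.86  0.37  1.16  0.82]
yaw 58.3 tilt 0.23
['.4862', '-.126', '.2339', 'n'] [-0.5, 0.1, 1.8, 0.0, 0.0, 0.0]
```

Within 2 mm. Release, rise, and get out of the way.

Emit:
{"api": "drive_tool", "payload": {
  "series": [
    [0,0,1,0,0,0,44],
    [0,0,1,0,0,0,44],
    [0,-5,1,0,0,0,44],
    [0,-40,1,0,0,0,44],
    [0,-85,1,0,0,0,44]
  ]
}}

```text
clock: 47.1
tcp_pos: [0.4846, -0.127, 0.3189]
orientation: [-1.523, 0.434, -0.431]
contact_force: [0.9, -0.6, 1.1]
grip_width: 0.0443
```

```bash
python3 go.py .40 -.40 .36 20
```

```text
t 47.1 tcp [ 0.4846 -0.127   0.3189] F [ 0.9 -0.6  1.1] w 44.3 j [ 1.19  0.28 -1.25  1.74  0.27  1.32  0.9 ]
yaw 58.3 tilt 0.24
['.40', '-.40', '.36', '20'] [71.2, -42.1, -276.6, -0.1, 38.3, -0.2]
```

Emit:
{"api": "drive_tool", "payload": {
  "series": [
    [2,-35,-2,0,2,0,44],
    [10,-42,-45,0,10,0,44],
    [25,-42,-93,0,18,0,44],
    [40,-42,-140,0,26,0,44],
    [55,-42,-188,0,34,0,44]
  ]
}}

```text
clock: 47.6
tcp_pos: [0.432, -0.3175, 0.361]
orientation: [-1.377, 0.897, -0.894]
contact_force: [0.1, 0.2, 0.5]
grip_width: 0.0438
```

```bash
python3 go.py .35 -.5 .36 0
```

```text
t 47.6 tcp [ 0.432  -0.3175  0.361 ] F [0.1 0.2 0.5] w 43.8 j [ 1.39  0.28 -1.06  1.6   0.24  1.41  0.72]
yaw 24.0 tilt 0.14
['.35', '-.5', '.36', '0'] [133.4, 0.7, -149.1, 0.0, 24.0, -0.1]
```

Emit:
{"api": "drive_tool", "payload": {
  "series": [
    [27,0,-30,0,5,0,44],
    [54,0,-60,0,10,0,44],
    [81,0,-90,0,15,0,44],
    [108,0,-120,0,20,0,44],
    [133,0,-149,0,24,0,44]
  ]
}}

```text
clock: 48.1
tcp_pos: [0.349, -0.5011, 0.3612]
orientation: [-1.207, 1.213, -1.21]
contact_force: [0.7, -0.1, 0.8]
grip_width: 0.0441
```

Run:
```python
from bench import r
from h import *
f=r.grab_frame("top"); cv2.imwrite("pics/as_t.png",f["frame"]); cv2.imwrite("pics/as_t2.png",cv2.resize(f["frame"][130:350,260:500],None,fx=2.7,fy=2.7))
try: print(carrier(f))
except Exception as e: print(e)
frame(f)
s=r.grab_frame("scene"); cv2.imwrite("pics/as_s.png",cv2.resize(s["frame"][140:320,160:480],None,fx=2.4,fy=2.4))
```

```text
[(array([ 0.485 , -0.1056]), np.float64(10.17), array([0.2413, 0.1599, 0.2325, 0.1114]))]
fr (array([ 0.4863, -0.1264]), np.float64(3.52), array([0.3175, 0.2471, 0.3177, 0.2467])) [[0.653, -0.24, 0.0], [0.336, -0.259, 0.0], [0.32, -0.013, 0.0], [0.637, 0.006, 0.0]]
```

View pics/as_t.png

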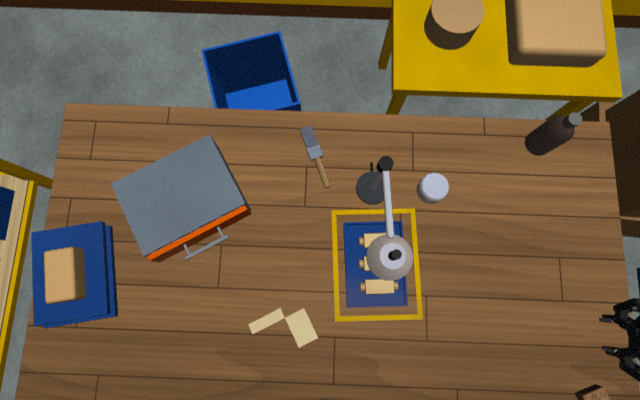

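View pics/as_t2.png

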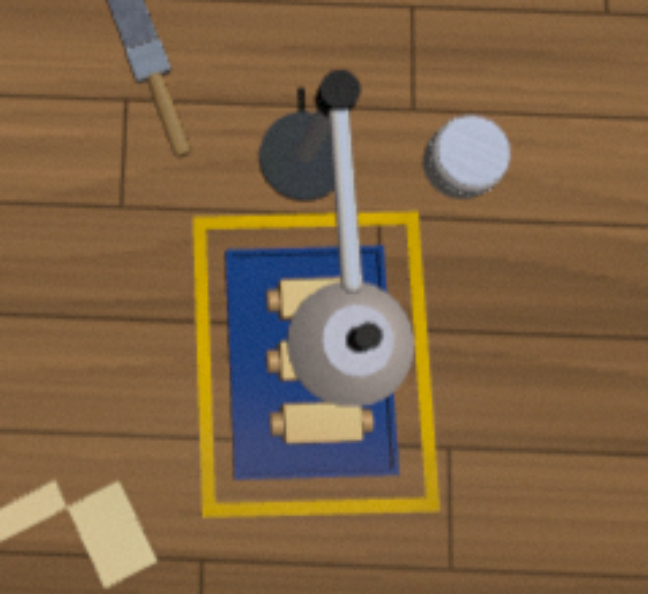

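View pics/as_s.png

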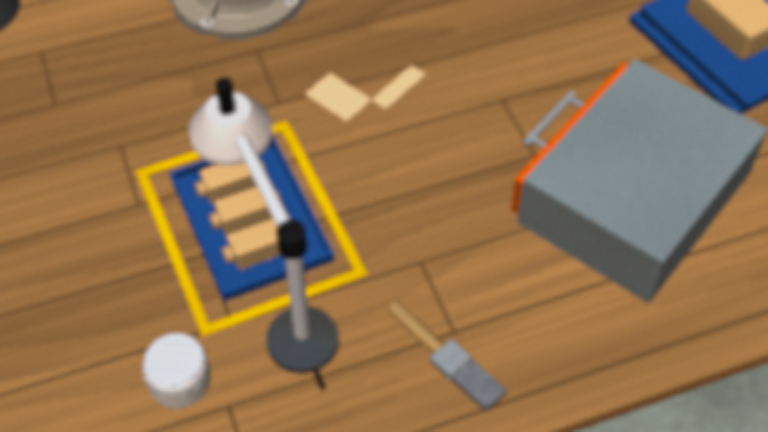

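Run:
```python
from bench import r
from h import *
f=r.grab_frame("top")
q=lambda *p: np.array(p)/2.7+[260,130]
print("head",plane(f,q([351,344]),.205), "knob",plane(f,q([372,335]),.305))
print(rect(plane(f,q([226,249],[382,246],[399,474],[233,479]),.02)))
frame(f)
print("tin",plane(f,q([474,152]),.06),"px diff see initial")
f0=cv2.imread("pics/a_top.png"); 
d=cv2.absdiff(f0,f["frame"]).max(2)
print("tin diff",d[165:210,412:452].max(),"brush diff",d[124:160,298:324].max(), d[150:190,318:332].max())
m,c=blobs(f["frame"],(3,180,120),(14,255,255))
for k in c[:1]: print("front",plane(f,cv2.boxPoints(cv2.minAreaRect(k)),.092).round(4).tolist())
```

```text
head [[ 0.4890163  -0.13328413  0.205     ]] knob [[ 0.48968174 -0.13309915  0.305     ]]
(array([ 0.4842, -0.1215]), np.float64(3.62), array([0.1678, 0.238 , 0.1715, 0.2396]))
fr (array([ 0.4861, -0.1264]), np.float64(3.55), array([0.3171, 0.2472, 0.3177, 0.2466])) [[0.652, -0.24, 0.0], [0.336, -0.26, 0.0], [0.32, -0.013, 0.0], [0.637, 0.006, 0.0]]
tin [[ 0.70580335 -0.28735591  0.06      ]] px diff see initial
tin diff 12 brush diff 13 165
front [[0.4776, 0.4998, 0.092], [0.6276, 0.2474, 0.092], [0.6141, 0.2393, 0.092], [0.4647, 0.4912, 0.092]]
```

```bash
python3 -c "
from bench import r
print(r.get_obs()['contact_force']); print(r.hand_in())"
```

```text
[0.78401884 0.36972004 0.53285413]
the job is handed in; nothing more can be done
None
```

The whole job was carried out in the order asked and handed in at about 48 s. I pulled the drawer to its stop and laid all three cores flat and side by side in the carrier where it stood. Then I pushed the carrier into the yellow frame, shut the drawer by its handle and swung the lamp head over the frame by its knob.

Last checks:
- **Carrier:** its centre is about 5 mm from the frame's centre and it is square to within about 0.2°, with all three cores in it. The last picture has part of the cores behind the lamp head. The automatic carrier fit went wrong for the same reason, so I took these figures from hand-picked corners; the fit just before the lamp was swung over gave about 4 mm and 0.2°.
- **Lamp:** the head is about 7 mm from the frame's centre in the top view. The gripper's pose at release said about 2 mm, so the two readings disagree by a few millimetres.
- **Drawer:** its front is flush with the cabinet, and the measured travel shut was about 166 mm.
- **Tin and brush:** the tin and the brush's head show no change between the first and last top pictures. The end of the brush's handle could not be compared that way, because the lamp head covered it at the start.
- **Robot:** it stood clear at hand-in, with no contact force.

The fingertips turned out to be about 35–40 mm short of the reported TCP, seen when the first grip on the handle closed on nothing. I allowed for that in every later grasp. The carrier was not seen to be knocked aside, and no grip slackened.

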